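# Fill the leaning portioner barrel with spacer discs to the mark

## Robot

A 6-joint arm with a two-finger parallel gripper is mounted at the origin on the work surface. World frame = base frame: x ahead of the robot, y to its left, z up, the work surface at z = 0. Lengths are in mm, angles in rad, forces in N, time in s.
With the tool pointing down it reaches from about 325 to 775 mm from the base axis. Payload 9.3 kg.
Tool frame: the origin (TCP) lies at the very end of the fingers, on their centre line; the grasp point (between the pads) lies 19 mm behind it; z points along the fingers, y is the direction in which the jaws open and shut (so a half turn about z gives the same grasp; the last joint's range is limited). The gripper opens to 85 mm and grips with 20 to 120 N. Pads are 22 mm wide; open, the fingers measure 114 mm over their backs; the gripper's body (76 mm by 85 mm) begins 54 mm behind the grasp point. The pads swing forward as they close: fully open they stand 13 mm farther back than shut.
Start: joints at [1.093, 0.259, 0.021, 1.334, 0, 1.418], TCP at [175.517, 521.239, 231.279] pointing down, gripper open.
Joint ranges: [-3.04, 3.04], [-0.91, 1.82], [-1.04, 1.36], [-1.92, 1.95], [-1.52, 1.45], [-3.14, 3.14]. Speed limits (rad/s): [2.22, 2.22, 2.79, 3.14, 3.14, 3.14].

## Interface

Orientations are given as a rotation vector (axis times angle).
In Python, from rig import status, optics, robot gives the robot as it stands.
- The arm moves only by the tool apply_moves, never from a script. Its argument "deltas" is a list of rows, each an object of numbers: "ax", "ay", "az": the turn, a rotation vector about the tool's x, y, z in rad; "dx", "dy", "dz": the shift along the tool's x, y, z in mm; "hand": the finger opening in mm, from 0 to 85.4. In form: [{"ax": .., "ay": .., "az": .., "dx": .., "dy": .., "dz": .., "hand": ..}, ...]. A call has 1 to 20 rows; each row shifts and turns the commanded pose from where the row before left it, along the tool's axes as they then stand; what a row does not reach is not made up. A row lasts 1/12 s, in which the tool goes at most 41.7 mm and 7.16 degrees, less where a joint would pass 70% of its speed; a pose out of reach is approached as far as the arm can. A call is refused whole if a number of a shift passes 41.7 or a number of a turn 0.125, either way. A call with a gripper value outside its range is refused whole. The fingers move at their own pace and stop on an object; "grip_force" is the grip in N (left out, the last holds). Time passes only in rows, so rows that do not move let the fingers close. It gives the time, the measured TCP pose, the force and the opening at its end, in the units of the state.
- status.read_state(): the state, without advancing time (a new reading comes with each control period).
- optics.snapshot(name): name is "side" or "top"; returns a dict with "img" (384x512x3 uint8, red, green, blue), "range_z" (384x512 float32, mm along the optical axis (not along the pixel's ray), 0 where there is no reading), "mtx" (3x3 intrinsics, pixels), "world_from_camera" (4x4, takes a point from camera to world coordinates). Camera axes: x right, y up, looking along -z (the intrinsics and any distortion apply to the point x, -y, -z); pixel columns grow to the right and rows downward; lengths in mm; the calibration is good to about 2 mm. A picture is of the moment at which its call begins.
- robot.finish_job(): hands the job in, once; it reports no verdict.
The state is a dict: "time": time; "joints": joint angles; "qvel": joint speeds; "joint_torque": joint torques, N m; "eef_pos": TCP position; "tool_rot": TCP orientation; "contact_force": force on the tool from outside, world axes, zero at the start; "torque": the same for the moment, N m; "grip_width": finger opening in mm.
Only numpy, scipy, OpenCV 4.12 (cv2) and the standard library are available. Lean on these libraries where they do the work, as an engineer would, in place of code of your own. Each camera call takes 0.05 s, during which the arm holds its last target. There are 200 camera calls.

## Task

Set the dough portioner's portion size: one at a time, put steel spacer discs flat into its leaning slotted barrel, lowering each until it rests on what is below it (do not let it drop down the barrel or tip over in it), until the top of the stack lies between the two dark rings round the barrel. Leave the discs you do not need lying on the bench, leave the other things where they are, and let go of everything.

Things in the scene. Friction and masses are not known exactly. Their poses are not given: they have to be found in the camera images.
- upper_mark (a point): On the barrel's axis, level with its upper dark ring. z points out of the mouth along the axis, y is horizontal from slot to slot, x across. White tube, bore 49 mm (2.5 mm play round a disc), wall 3.5 mm, in two arcs on its +x and -x sides. The straight bore ends 1 mm above this point, then flares out; lip 8 mm above. On the +y and -y sides are open slots (see lower_mark).
- lower_mark (a point): On the barrel's axis level with its lower dark ring, 17 mm below upper_mark along the axis; same axes. The two slots, 34 mm wide, run from the mouth to 62 mm below the upper ring, so fingers holding a disc across y can go down with it.
- barrel: The empty barrel; origin and axes as upper_mark. Its floor inside is a flat grey follower plate, square to the axis, whose level differs each time: its top is 33 to 48 mm below upper_mark. It is stiff and does not yield to pushes under 80 N. 2 or 3 discs are needed.
- stand: Dark steel stand fixed to the bench, foot 170 x 120 x 12 mm; origin on the bench below the barrel, 30 mm beyond upper_mark (which is 140 mm high), x away from the mouth. It holds the barrel leaning 30 degrees from vertical, mouth towards the robot.
- spacer0_center (a point): Loose plain steel spacer disc, 44 mm diameter, 12 mm thick, about 0.12 kg, lying flat on the bench; the point is its centre, half-way up; z is its axis. All four spacers are alike.
- spacer1_center (a point): Loose plain steel spacer disc, 44 mm diameter, 12 mm thick, about 0.12 kg, lying flat on the bench; the point is its centre, half-way up; z is its axis. All four spacers are alike.
- spacer2_center (a point): Loose plain steel spacer disc, 44 mm diameter, 12 mm thick, about 0.12 kg, lying flat on the bench; the point is its centre, half-way up; z is its axis. All four spacers are alike.
- spacer3_center (a point): Loose plain steel spacer disc, 44 mm diameter, 12 mm thick, about 0.12 kg, lying flat on the bench; the point is its centre, half-way up; z is its axis. All four spacers are alike.
- nozzle: Bystander: small steel piping nozzle, cone 24 mm wide and 36 mm high, standing among the spacers; origin at the centre of its underside. Leave it alone.
- cutter: Bystander: thin steel ring cutter, 64 mm diameter, 30 mm high; origin at the centre of its underside. Leave it alone.
- brush: Bystander: pastry brush lying on the bench, 200 mm long; origin at the middle of its length. Leave it alone.
- bowl: Bystander: steel bowl, 160 mm rim, 70 mm high; origin at the centre of its underside. Leave it alone.
- canister: Bystander: white lidded canister, 90 mm diameter, 130 mm high; origin at the centre of its underside. Leave it alone.
- scraper: Bystander: flat bench scraper, 75 x 130 mm, 12 mm high; origin at the centre of its underside. Leave it alone.
There are look-alikes about, which are no part of the job. Several things have the shape of the stand; the one meant has the colours described above.

How it is judged (in metres and radians):
On the way:
1. a first disc lies flat on the follower plate, deep in the barrel ((((x of spacer0_center in the frame of upper_mark between -0.005 and 0.005 m and y of spacer0_center in the frame of upper_mark between -0.005 and 0.005 m and z of spacer0_center in the frame of upper_mark between -0.046 and -0.0245 m and angle between the z axis of spacer0_center and the z axis of upper_mark, either way round below 0.12 rad) and linear speed of spacer0 below 0.02 m/s) or ((x of spacer1_center in the frame of upper_mark between -0.005 and 0.005 m and y of spacer1_center in the frame of upper_mark between -0.005 and 0.005 m and z of spacer1_center in the frame of upper_mark between -0.046 and -0.0245 m and angle between the z axis of spacer1_center and the z axis of upper_mark, either way round below 0.12 rad) and linear speed of spacer1 below 0.02 m/s) or ((x of spacer2_center in the frame of upper_mark between -0.005 and 0.005 m and y of spacer2_center in the frame of upper_mark between -0.005 and 0.005 m and z of spacer2_center in the frame of upper_mark between -0.046 and -0.0245 m and angle between the z axis of spacer2_center and the z axis of upper_mark, either way round below 0.12 rad) and linear speed of spacer2 below 0.02 m/s) or ((x of spacer3_center in the frame of upper_mark between -0.005 and 0.005 m and y of spacer3_center in the frame of upper_mark between -0.005 and 0.005 m and z of spacer3_center in the frame of upper_mark between -0.046 and -0.0245 m and angle between the z axis of spacer3_center and the z axis of upper_mark, either way round below 0.12 rad) and linear speed of spacer3 below 0.02 m/s))), for 0.2 s.
At the end, for the whole second after the job is handed in: The top face of the stack lies between the two rings (17 mm apart), with 2 mm allowed beyond either; every disc is at rest, either square in the barrel (within 0.12 rad and 5 mm of its axis) or lying flat on the bench (((x of spacer0_center in the frame of upper_mark between -0.005 and 0.005 m and y of spacer0_center in the frame of upper_mark between -0.005 and 0.005 m and z of spacer0_center in the frame of upper_mark between -0.025 and -0.004 m and angle between the z axis of spacer0_center and the z axis of upper_mark, either way round below 0.12 rad) or (x of spacer1_center in the frame of upper_mark between -0.005 and 0.005 m and y of spacer1_center in the frame of upper_mark between -0.005 and 0.005 m and z of spacer1_center in the frame of upper_mark between -0.025 and -0.004 m and angle between the z axis of spacer1_center and the z axis of upper_mark, either way round below 0.12 rad) or (x of spacer2_center in the frame of upper_mark between -0.005 and 0.005 m and y of spacer2_center in the frame of upper_mark between -0.005 and 0.005 m and z of spacer2_center in the frame of upper_mark between -0.025 and -0.004 m and angle between the z axis of spacer2_center and the z axis of upper_mark, either way round below 0.12 rad) or (x of spacer3_center in the frame of upper_mark between -0.005 and 0.005 m and y of spacer3_center in the frame of upper_mark between -0.005 and 0.005 m and z of spacer3_center in the frame of upper_mark between -0.025 and -0.004 m and angle between the z axis of spacer3_center and the z axis of upper_mark, either way round below 0.12 rad)) and ((x of spacer0_center in the frame of upper_mark between -0.005 and 0.005 m and y of spacer0_center in the frame of upper_mark between -0.005 and 0.005 m and z of spacer0_center in the frame of upper_mark between -0.05 and -0.004 m and angle between the z axis of spacer0_center and the z axis of upper_mark, either way round below 0.12 rad) or height (world z) of spacer0_center between 0.003 and 0.01 m) and ((x of spacer1_center in the frame of upper_mark between -0.005 and 0.005 m and y of spacer1_center in the frame of upper_mark between -0.005 and 0.005 m and z of spacer1_center in the frame of upper_mark between -0.05 and -0.004 m and angle between the z axis of spacer1_center and the z axis of upper_mark, either way round below 0.12 rad) or height (world z) of spacer1_center between 0.003 and 0.01 m) and ((x of spacer2_center in the frame of upper_mark between -0.005 and 0.005 m and y of spacer2_center in the frame of upper_mark between -0.005 and 0.005 m and z of spacer2_center in the frame of upper_mark between -0.05 and -0.004 m and angle between the z axis of spacer2_center and the z axis of upper_mark, either way round below 0.12 rad) or height (world z) of spacer2_center between 0.003 and 0.01 m) and ((x of spacer3_center in the frame of upper_mark between -0.005 and 0.005 m and y of spacer3_center in the frame of upper_mark between -0.005 and 0.005 m and z of spacer3_center in the frame of upper_mark between -0.05 and -0.004 m and angle between the z axis of spacer3_center and the z axis of upper_mark, either way round below 0.12 rad) or height (world z) of spacer3_center between 0.003 and 0.01 m) and linear speed of each of spacer0, spacer1, spacer2, spacer3 below 0.02 m/s); the robot touches nothing.
It fails at once if a disc drops down the barrel (moves faster than 0.4 m/s inside it) ((x of spacer0_center in the frame of upper_mark between -0.005 and 0.005 m and y of spacer0_center in the frame of upper_mark between -0.005 and 0.005 m and z of spacer0_center in the frame of upper_mark between -0.06 and -0.01 m and linear speed of spacer0 above 0.4 m/s) or (x of spacer1_center in the frame of upper_mark between -0.005 and 0.005 m and y of spacer1_center in the frame of upper_mark between -0.005 and 0.005 m and z of spacer1_center in the frame of upper_mark between -0.06 and -0.01 m and linear speed of spacer1 above 0.4 m/s) or (x of spacer2_center in the frame of upper_mark between -0.005 and 0.005 m and y of spacer2_center in the frame of upper_mark between -0.005 and 0.005 m and z of spacer2_center in the frame of upper_mark between -0.06 and -0.01 m and linear speed of spacer2 above 0.4 m/s) or (x of spacer3_center in the frame of upper_mark between -0.005 and 0.005 m and y of spacer3_center in the frame of upper_mark between -0.005 and 0.005 m and z of spacer3_center in the frame of upper_mark between -0.06 and -0.01 m and linear speed of spacer3 above 0.4 m/s)).
It fails at once if a disc is left tipped over 0.25 rad in the barrel with the fingers off it ((x of spacer0_center in the frame of upper_mark between -0.005 and 0.005 m and y of spacer0_center in the frame of upper_mark between -0.005 and 0.005 m and z of spacer0_center in the frame of upper_mark between -0.06 and 0 m and angle between the z axis of spacer0_center and the z axis of upper_mark, either way round above 0.25 rad and contact force between the fingers and spacer0 below 0.01 N) or (x of spacer1_center in the frame of upper_mark between -0.005 and 0.005 m and y of spacer1_center in the frame of upper_mark between -0.005 and 0.005 m and z of spacer1_center in the frame of upper_mark between -0.06 and 0 m and angle between the z axis of spacer1_center and the z axis of upper_mark, either way round above 0.25 rad and contact force between the fingers and spacer1 below 0.01 N) or (x of spacer2_center in the frame of upper_mark between -0.005 and 0.005 m and y of spacer2_center in the frame of upper_mark between -0.005 and 0.005 m and z of spacer2_center in the frame of upper_mark between -0.06 and 0 m and angle between the z axis of spacer2_center and the z axis of upper_mark, either way round above 0.25 rad and contact force between the fingers and spacer2 below 0.01 N) or (x of spacer3_center in the frame of upper_mark between -0.005 and 0.005 m and y of spacer3_center in the frame of upper_mark between -0.005 and 0.005 m and z of spacer3_center in the frame of upper_mark between -0.06 and 0 m and angle between the z axis of spacer3_center and the z axis of upper_mark, either way round above 0.25 rad and contact force between the fingers and spacer3 below 0.01 N)).
It fails at once if a bystander is pushed more than 30 mm (distance of any of nozzle, cutter, brush, bowl, canister, scraper from where it was at the start of the episode above 0.03 m).
It also fails if it takes over 72 s, if anything falls off the work surface, if the arm or the gripper's body presses on something with over 40 N, if the wrist force passes 120 N, or if a joint passes its speed limit or range.

## Working session

There is one attempt and no reset: what is moved stays moved. The work goes in short steps, Python scripts to look and compute and a tool call to move; the robot and the scene stay as the last step left them, time stands still between calls to the robot, and variables do not carry over. Pictures are saved under pics/ and viewed, about 8 in all and at most 12, crops included, and the job is handed in when it is done.

Besides the shell and the picture viewer there is one more tool, called after ">>>" in YAML: its name, and indented under it one key for each argument. apply_moves: Moves the arm, as the interface text tells. Its arguments: {"type":"object","properties":{"deltas":{"type":"array"},"grip_force":{"type":"number"}},"required":["deltas"]}

```bash
mkdir -p pics; cat > h.py <<'E'
import numpy as np, cv2
from rig import status, optics, robot
def snap(n):
    s=optics.snapshot(n); s['n']=n; return s
def pts(s):
    d=s['range_z']; K=s['mtx']; h,w=d.shape
    u,v=np.meshgrid(np.arange(w),np.arange(h))
    P=np.stack([(u-K[0,2])/K[0,0]*d,-(v-K[1,2])/K[1,1]*d,-d],-1)
    T=np.array(s['world_from_camera']); return P@T[:3,:3].T+T[:3,3]
def plane(s,u,v,z):
    K=s['mtx'];T=np.array(s['world_from_camera'])
    r=T[:3,:3]@np.array([(u-K[0,2])/K[0,0],-(v-K[1,2])/K[1,1],-1]);o=T[:3,3]
    return o+r*(z-o[2])/r[2]
def save(img,f): cv2.imwrite(f,img[...,::-1])
E
python3 - <<'E'
from h import *
st=status.read_state();print(st)
a=snap('top');b=snap('side')
for s in(a,b):
    print(s['mtx'],s['world_from_camera'],(s['range_z']>0).mean()); np.save(s['n']+'.npy',s['img']); np.save(s['n']+'_p.npy',pts(s))
save(np.vstack([a['img'],b['img']])[:, :], 'pics/0.png')
im=np.hstack([a['img'],b['img']]); save(cv2.resize(a['img'],(800,600)),'pics/top.png'); save(cv2.resize(b['img'],(800,600)),'pics/side.png')
E
```

```text
{'time': 0.0, 'joints': array([1.09337148e+00, 2.59191630e-01, 2.07293629e-02, 1.33372022e+00,
       1.04358423e-05, 1.41819221e+00]), 'qvel': array([ 0.00072118,  0.00104232, -0.00157053,  0.00065932, -0.00048625,
       -0.0012126 ]), 'joint_torque': array([-2.21265458e-03, -5.55643773e+01,  3.44531786e+01,  1.37482097e-02,
       -2.94995489e-04, -1.00873737e-05]), 'eef_pos': array([175.3893024 , 520.96611292, 230.65373698]), 'tool_rot': array([-5.07915976e-01, -3.09981627e+00,  2.06485801e-03]), 'contact_force': array([ 0.32795255, -0.45080542, -0.69348176]), 'torque': array([ 0.01086726, -0.01767596, -0.01069048]), 'grip_width': 85.38692775029345}
[[442.7250602    0.         254.36901353]
 [  0.         442.7250602  186.92055386]
 [  0.           0.           1.        ]] [[-1.52155940e-02  9.89445132e-01 -1.44106959e-01  3.40408894e+02]
 [-9.99884117e-01 -1.51270805e-02  1.70994210e-03 -1.17080281e+01]
 [-4.88023690e-04  1.44116277e-01  9.89560640e-01  1.37029780e+03]
 [ 0.00000000e+00  0.00000000e+00  0.00000000e+00  1.00000000e+00]] 0.9960225423177084
[[437.32284701   0.         246.32191362]
 [  0.         437.32284701 190.87632494]
 [  0.           0.           1.        ]] [[ 9.98403523e-01  3.90022512e-02 -4.08561966e-02  4.70386200e+02]
 [-5.64836630e-02  6.89585540e-01 -7.21998185e-01 -1.02599520e+03]
 [ 1.42878553e-05  7.23153239e-01  6.90687623e-01  1.07965502e+03]
 [ 0.00000000e+00  0.00000000e+00  0.00000000e+00  1.00000000e+00]] 0.9960530598958334
```

View pics/top.png

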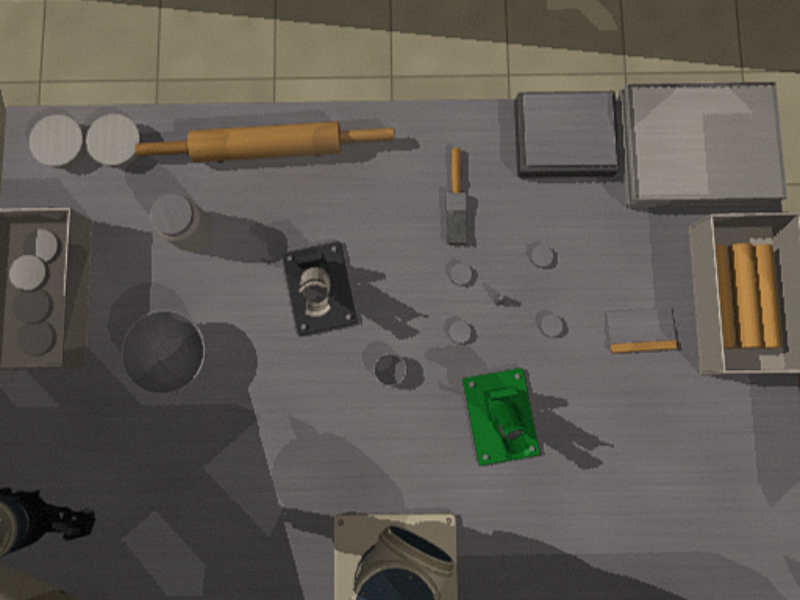

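View pics/side.png

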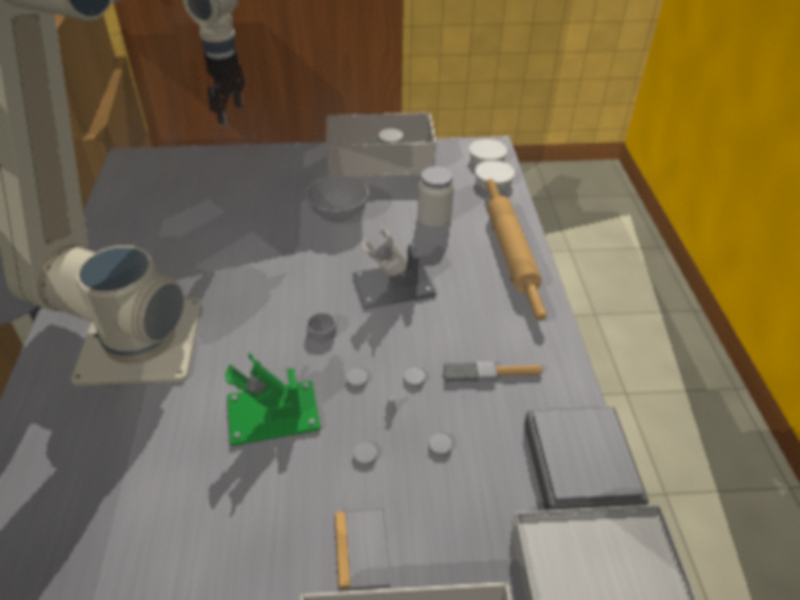

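The scene has two stands. The dark steel one with the white barrel is at (317,288) of the top view and (393,270) of the side view. The green one at (503,417)/(272,400) is a look-alike, because its colours don't match the description. The discs are in the top view at (461,273), (542,256), (459,331) and (551,325), with the nozzle among them at (503,297). I'll measure and take an enlarged crop.

```bash
python3 - <<'E'
from h import *
a=np.load('top.npy');P=np.load('top_p.npy');b=np.load('side.npy');Q=np.load('side_p.npy')
# discs by height
for (p,seeds,n) in((P,[(295,175),(347,164),(294,212),(353,208)],'top'),(Q,[(228,242),(265,241),(233,290),(282,284)],'side')):
  for u,v in seeds:
    w=p[v-14:v+15,u-14:u+15]; m=((w[...,2]>7)&(w[...,2]<18)).astype(np.uint8)
    k,l,s,c=cv2.connectedComponentsWithStats(m); i=1+np.argmax(s[1:,4]); q=w[l==i]
    lo,hi=q.min(0),q.max(0)
    (x,y),r=cv2.minEnclosingCircle(q[:,:2].astype(np.float32))
    print(n,u,v,len(q),np.round([x,y,r],1),q.mean(0).round(1))
# foot
for p,im,(u,v),R in((P,a,(203,184),40),(Q,b,(252,180),40)):
    w=p[v-R:v+R,u-R:u+R]; m=(w[...,2]>6)&(w[...,2]<18)
    k,l,s,c=cv2.connectedComponentsWithStats(m.astype(np.uint8)); i=1+np.argmax(s[1:,4]);q=w[l==i]
    print(cv2.minAreaRect(q[:,:2].astype(np.float32)),len(q),q[:,2].mean())
# nozzle etc heights
cr=lambda im,u,v,R:cv2.resize(im[v-R:v+R,u-R:u+R],(400,400),interpolation=cv2.INTER_CUBIC)
save(np.hstack([cr(a,203,184,25),cr(b,248,168,25)]),'pics/c1.png')
E
```

```text
top 295 175 142 [ 575.1 -139.4   21.8] [ 574.9 -139.9   10.8]
top 347 164 141 [ 609.5 -302.8   21.9] [ 609.4 -303.3   10.9]
top 294 212 149 [ 459.5 -134.7   21.8] [ 459.3 -134.2   11.7]
top 353 208 144 [ 469.  -317.    22.6] [ 468.8 -315.7   11.3]
side 228 242 130 [ 463.8 -133.7   23.4] [ 462.8 -134.5   12.5]
side 265 241 132 [ 578.1 -137.9   23.8] [ 578.9 -139.9   12.8]
side 233 290 170 [ 473.7 -314.5   23.1] [ 473.3 -315.9   12.6]
side 282 284 164 [ 614.9 -302.3   24.2] [ 612.6 -303.3   12.8]
((552.2333374023438, 142.46714782714844), (170.0966033935547, 120.2175064086914), 11.49341869354248) 1316 10.895238069493441
((555.5135498046875, 142.93051147460938), (170.5848388671875, 124.81581115722656), 10.14669132232666) 801 12.850746753532942
```

View pics/c1.png

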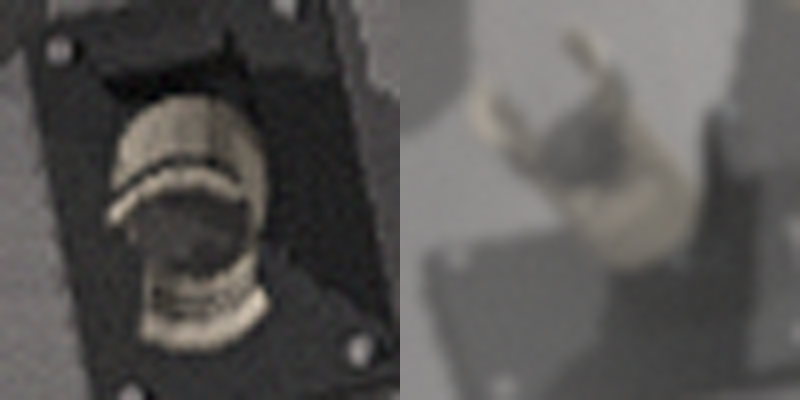

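The left crop (top view) shows the barrel white with dark rings, lip near (190,185), front wall's inner rings at (200,300) and the dark foot. This confirms the dark stand as the one meant. Next I'll fit the barrel axis to the cloud.

```bash
cat > fit.py <<'E'
from h import *
from scipy.optimize import least_squares
a=np.load('top.npy');P=np.load('top_p.npy');b=np.load('side.npy');Q=np.load('side_p.npy')
psi=np.radians(10.9); d=np.array([np.cos(psi),np.sin(psi),0]); y=np.array([-d[1],d[0],0]); z=-.5*d+np.array([0,0,np.sqrt(.75)]); x=np.cross(y,z)
R=np.stack([x,y,z],1)
if __name__=='__main__':
  for n,p,im,foot in(('top',P,a,(552.2,142.5)),('side',Q,b,(555.5,142.9))):
    o=np.array([*foot,0])-30*d+[0,0,140]
    L=(p-o)@R
    m=(abs(L[...,0])<40)&(abs(L[...,1])<40)&(L[...,2]>-75)&(L[...,2]<15)
    q=L[m];c=im[m].astype(int);br=c.sum(1)
    wh=br>240
    print(n,m.sum(),wh.sum())
    q2=q[wh]
    f=lambda t:(lambda r:np.where(abs(r-28)<abs(r-24.5),r-28,r-24.5))(np.hypot(q2[:,0]-t[0],q2[:,1]-t[1]))
    best=min((least_squares(f,[i,j],loss='soft_l1',f_scale=1.) for i in range(-8,9,4) for j in(-6,0,6)),key=lambda r:r.cost)
    print('axis offset',best.x.round(1),best.cost/len(q2), 'y range',np.percentile(q2[:,1],[1,99]).round(1),'top z',np.percentile(q2[:,2],[95,98,99.5]).round(1))
    for g in np.c_[q,br][np.hypot(q[:,0]-best.x[0],q[:,1]-best.x[1])<17].round(0).astype(int)[::6]: print(tuple(map(int,g)),end=' ')
    print()
E
python3 fit.py
```

```text
top 469 232
axis offset [-9.1  0.8] 0.7707787463659344 y range [-24.5  25.4] top z [11.9 12.8 13.7]
(1, 8, -30, 144) (-2, -9, -29, 168) (-3, 3, -32, 120) (-7, -14, -32, 149) (-5, 1, -26, 145) (-10, -16, -29, 131) (-9, 1, -28, 171) (-13, -15, -28, 135) (-12, 2, -29, 187) (-15, -15, -28, 126) (-14, 3, -27, 191) (-16, 15, -31, 186) (-20, -2, -30, 146) (-21, 7, -30, 211) (-23, 8, -29, 167) 
side 377 370
axis offset [-6.4  2.7] 3.697366992751809 y range [-27.3  23.7] top z [12.2 13.2 13.9]
(-3, 19, -26, 356) (6, 2, -23, 290) (-14, 12, -27, 304) (6, -4, -28, 263) (-2, -2, -29, 254) (-14, 3, -30, 291) (-22, 4, -30, 280) (2, 9, -56, 290) (3, 4, -58, 319) (-5, -4, -54, 289) (-13, -1, -55, 290) (-18, -4, -54, 342) (-19, -7, -56, 354)
```

>>> apply_moves:
  deltas:
    - {"dx": -20,"dy": -22,"hand": 60}
    - {"dx": -20,"dy": -22}
    - {"dx": -20,"dy": -22}
    - {"dx": -20,"dy": -22}
    - {"dx": -20,"dy": -22}
    - {"dx": -20,"dy": -22}
    - {"dx": -20,"dy": -22}
    - {"dx": -20,"dy": -22}
    - {"dx": -20,"dy": -22}
    - {"dx": -20,"dy": -22}
    - {"dx": -20,"dy": -22}
    - {"dx": -20,"dy": -22}
    - {"dx": -20,"dy": -22}
    - {"dx": -20,"dy": -22}
    - {"dx": -20,"dy": -22}
    - {"dx": -20,"dy": -22}
    - {"dx": -20,"dy": -22}
    - {"dx": -20,"dy": -22}
    - {"dx": -20,"dy": -22}
    - {"dx": -20,"dy": -22}

```text
validation failed for argument at $.de...
```

>>> apply_moves:
  deltas:
    - {"dx": -20,"dy": -22,"dz": 25,"hand": 60}
    - {"dx": -20,"dy": -22,"dz": 25}
    - {"dx": -20,"dy": -22,"dz": 25}
    - {"dx": -20,"dy": -22,"dz": 25}
    - {"az": -0.103,"dz": 10}
    - {"az": -0.103,"dz": 10}
    - {"az": -0.103,"dz": 10}
    - {"az": -0.103}
    - {"az": -0.103}
    - {}

```text
validation failed for argument at $.de...
```

```bash
cat >> h.py <<'E'
from scipy.spatial.transform import Rotation as Ro
PSI=np.radians(10.9); D=np.array([np.cos(PSI),np.sin(PSI),0]); YB=np.array([-D[1],D[0],0]); K=np.array([0,0,1.])
def Rt(tilt): # tool frame, tilt rad
    z=np.sin(tilt)*D-np.cos(tilt)*K; return np.stack([np.cross(YB,z),YB,z],1)
def go(p,tilt):
    s=status.read_state(); R0=Ro.from_rotvec(s['tool_rot']).as_matrix()
    dp=R0.T@(np.array(p)-s['eef_pos']); rv=Ro.from_matrix(R0.T@Rt(tilt)).as_rotvec()
    print('t',round(s['time'],2),'pos',s['eef_pos'].round(1),'delta(tool)',dp.round(1),'rot',rv.round(3),'F',s['contact_force'].round(1),'T',s['torque'].round(2),'w',round(s['grip_width'],1))
E
python3 - <<'E'
from h import *
go([461.5,-134,40],0)
a=snap('top');b=snap('side')
cr=lambda im,u,v,R:cv2.resize(im[v-R:v+R,u-R:u+R],(400,400),interpolation=cv2.INTER_CUBIC)
save(np.hstack([cr(a['img'],294,212,30),cr(b['img'],228,235,35)]),'pics/g1.png')
E
```

```text
t 0.1 pos [175.4 521.  230.7] delta(tool) [-480.2 -529.3  191.3] rot [-0.001 -0.    -0.515] F [ 0.1  0.9 -0.4] T [0.   0.   0.04] w 85.4
```

View pics/g1.png

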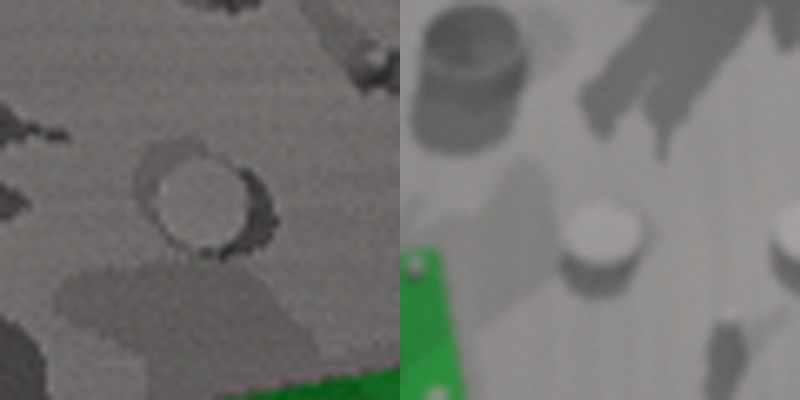

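The call was refused, so every row probably needs all seven fields. The crop shows only disc C, lying untouched at (205,200). I'll resend with full rows.

>>> apply_moves:
  deltas:
    - {"ax": 0,"ay": 0,"az": 0,"dx": -20,"dy": -22,"dz": 0,"hand": 60}
    - {"ax": 0,"ay": 0,"az": 0,"dx": -20,"dy": -22,"dz": 0,"hand": 60}
    - {"ax": 0,"ay": 0,"az": 0,"dx": -20,"dy": -22,"dz": 0,"hand": 60}
    - {"ax": 0,"ay": 0,"az": 0,"dx": -20,"dy": -22,"dz": 0,"hand": 60}
    - {"ax": 0,"ay": 0,"az": 0,"dx": -20,"dy": -22,"dz": 0,"hand": 60}
    - {"ax": 0,"ay": 0,"az": 0,"dx": -20,"dy": -22,"dz": 0,"hand": 60}
    - {"ax": 0,"ay": 0,"az": 0,"dx": -20,"dy": -22,"dz": 0,"hand": 60}
    - {"ax": 0,"ay": 0,"az": 0,"dx": -20,"dy": -22,"dz": 0,"hand": 60}
    - {"ax": 0,"ay": 0,"az": 0,"dx": -20,"dy": -22,"dz": 0,"hand": 60}
    - {"ax": 0,"ay": 0,"az": 0,"dx": -20,"dy": -22,"dz": 0,"hand": 60}
    - {"ax": 0,"ay": 0,"az": 0,"dx": -20,"dy": -22,"dz": 0,"hand": 60}
    - {"ax": 0,"ay": 0,"az": 0,"dx": -20,"dy": -22,"dz": 0,"hand": 60}

```text
time: 1.2
eef_pos: [318.9, 193.1, 231.3]
tool_rot: [0.508, 3.1, 0.0]
contact_force: [1.5, 0.0, -0.7]
grip_width: 60.0
```

>>> apply_moves:
  deltas:
    - {"ax": 0,"ay": 0,"az": 0,"dx": -20,"dy": -22,"dz": 0,"hand": 60}
    - {"ax": 0,"ay": 0,"az": 0,"dx": -20,"dy": -22,"dz": 0,"hand": 60}
    - {"ax": 0,"ay": 0,"az": 0,"dx": -20,"dy": -22,"dz": 0,"hand": 60}
    - {"ax": 0,"ay": 0,"az": 0,"dx": -20,"dy": -22,"dz": 0,"hand": 60}
    - {"ax": 0,"ay": 0,"az": 0,"dx": -20,"dy": -22,"dz": 0,"hand": 60}
    - {"ax": 0,"ay": 0,"az": 0,"dx": -20,"dy": -22,"dz": 0,"hand": 60}
    - {"ax": 0,"ay": 0,"az": 0,"dx": -20,"dy": -22,"dz": 10,"hand": 60}
    - {"ax": 0,"ay": 0,"az": 0,"dx": -20,"dy": -22,"dz": 20,"hand": 60}
    - {"ax": 0,"ay": 0,"az": 0,"dx": -20,"dy": -22,"dz": 20,"hand": 60}
    - {"ax": 0,"ay": 0,"az": 0,"dx": -20,"dy": -22,"dz": 20,"hand": 60}
    - {"ax": 0,"ay": 0,"az": 0,"dx": -20,"dy": -22,"dz": 20,"hand": 60}
    - {"ax": 0,"ay": 0,"az": 0,"dx": -20,"dy": -22,"dz": 20,"hand": 60}
    - {"ax": 0,"ay": 0,"az": -0.103,"dx": 0,"dy": 0,"dz": 20,"hand": 60}
    - {"ax": 0,"ay": 0,"az": -0.103,"dx": 0,"dy": 0,"dz": 20,"hand": 60}
    - {"ax": 0,"ay": 0,"az": -0.103,"dx": 0,"dy": 0,"dz": 20,"hand": 60}
    - {"ax": 0,"ay": 0,"az": -0.103,"dx": 0,"dy": 0,"dz": 10,"hand": 60}
    - {"ax": 0,"ay": 0,"az": -0.103,"dx": 0,"dy": 0,"dz": 5,"hand": 60}
    - {"ax": 0,"ay": 0,"az": 0,"dx": 0,"dy": 0,"dz": 0,"hand": 60}

```text
time: 2.7
eef_pos: [461.1, -132.0, 44.9]
tool_rot: [0.305, -3.124, -0.002]
contact_force: [0.1, -0.0, 0.2]
grip_width: 59.9
```

```bash
python3 - <<'E'
from h import *
go([461.5,-134,0],0)
for n in('top','side'):
    s=snap(n);p=pts(s); st=status.read_state(); e=st['eef_pos']
    m=(abs(p[...,0]-e[0])<45)&(abs(p[...,1]-e[1])<50)&(p[...,2]>e[2]-12)&(p[...,2]<e[2]+40)
    q=(p[m]-e)@Rt(0); print(n,m.sum(),'lo',q.min(0).round(1),'hi',q.max(0).round(1))
    hi=q[(q[:,2]>-35)]
    for sg in(-1,1):
        g=hi[np.sign(hi[:,1])==sg]; print(len(g), g.mean(0).round(1) if len(g) else '', np.percentile(g,[3,97],axis=0).round(1).tolist() if len(g) else '')
    np.save(n+'2.npy',s['img'])
    save(cv2.resize(s['img'][120:280,150:370],(770,560)),f'pics/h_{n}.png')
E
```

```text
t 2.7 pos [ 461.1 -132.    44.9] delta(tool) [-0.1 -2.1 44.9] rot [ 0.002 -0.002  0.004] F [ 0.1 -0.   0.2] T [0.   0.03 0.  ] w 59.9Traceback (most recent call last):
  File "<stdin>", line 6, in <module>
    return umr_minimum(a, axis, None, out, keepdims, initial, where)
ValueError: zero-size array to reduction operation minimum which has no identity
```

```bash
python3 - <<'E'
from h import *
s=snap('side');p=pts(s);e=status.read_state()['eef_pos']
q=(p-e)@Rt(0)
m=(abs(q[...,0])<40)&(abs(q[...,1])<60)&(q[...,2]>-30)&(q[...,2]<12)
for sg in(-1,1):
    g=q[m&(np.sign(q[...,1])==sg)]
    print(sg,len(g), g.mean(0).round(1), np.percentile(g,[3,97],axis=0).round(1).tolist()) if len(g) else 0
save(cv2.resize(s['img'][170:290,170:330],(800,600)),'pics/h_side.png')
E
```

```text
-1 27 [  0.1 -39.5 -20.3] [[-10.1, -42.9, -29.6], [8.9, -33.7, -11.8]]
1 9 [  2.8  34.  -17.3] [[-8.8, 28.3, -25.9], [8.4, 39.3, -11.9]]
```

View pics/h_side.png

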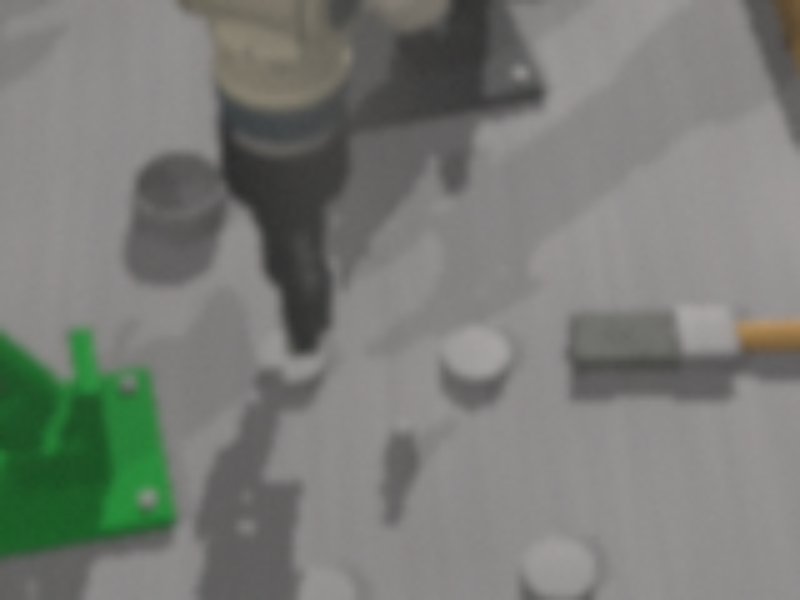

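Side view shows the near finger at (310,340) right over disc C (295,365). The tips sit roughly 10 mm behind the TCP at this opening. Now I'll descend.

>>> apply_moves:
  deltas:
    - {"ax": 0,"ay": 0,"az": 0.004,"dx": 0,"dy": -2,"dz": 10,"hand": 54}
    - {"ax": 0,"ay": 0,"az": 0,"dx": 0,"dy": 0,"dz": 10,"hand": 54}
    - {"ax": 0,"ay": 0,"az": 0,"dx": 0,"dy": 0,"dz": 10,"hand": 54}
    - {"ax": 0,"ay": 0,"az": 0,"dx": 0,"dy": 0,"dz": 5,"hand": 54}
    - {"ax": 0,"ay": 0,"az": 0,"dx": 0,"dy": 0,"dz": 5,"hand": 54}
    - {"ax": 0,"ay": 0,"az": 0,"dx": 0,"dy": 0,"dz": 3,"hand": 54}
    - {"ax": 0,"ay": 0,"az": 0,"dx": 0,"dy": 0,"dz": 0,"hand": 50}
    - {"ax": 0,"ay": 0,"az": 0,"dx": 0,"dy": 0,"dz": 0,"hand": 50}

```text
time: 3.47
eef_pos: [462.5, -134.4, 3.6]
tool_rot: [-0.291, 3.128, -0.0]
contact_force: [0.3, -0.1, -0.4]
grip_width: 50.0
```

```bash
python3 - <<'E'
from h import *
go([461.5,-134,0],0)
E
```

```text
t 3.47 pos [ 462.5 -134.4    3.6] delta(tool) [0.9 0.5 3.6] rot [-0.     0.    -0.005] F [ 0.3 -0.1 -0.4] T [-0.03  0.01  0.03] w 50.0
```

>>> apply_moves:
  deltas:
    - {"ax": 0,"ay": 0,"az": 0,"dx": 0,"dy": 0,"dz": 1,"hand": 50}
    - {"ax": 0,"ay": 0,"az": 0,"dx": 0,"dy": 0,"dz": 1,"hand": 50}
    - {"ax": 0,"ay": 0,"az": 0,"dx": 0,"dy": 0,"dz": 0,"hand": 50}

```text
time: 3.72
eef_pos: [462.4, -134.3, 1.4]
tool_rot: [-0.292, 3.128, -0.0]
contact_force: [0.3, -0.2, 0.6]
grip_width: 50.2
```

>>> apply_moves:
  deltas:
    - {"ax": 0,"ay": 0,"az": 0,"dx": 0,"dy": 0,"dz": 1,"hand": 50}
    - {"ax": 0,"ay": 0,"az": 0,"dx": 0,"dy": 0,"dz": 1,"hand": 50}
    - {"ax": 0,"ay": 0,"az": 0,"dx": 0,"dy": 0,"dz": 0,"hand": 50}

```text
time: 3.97
eef_pos: [462.2, -134.3, -0.9]
tool_rot: [0.292, -3.128, -0.0]
contact_force: [-0.6, 0.4, -0.4]
grip_width: 49.6
```

>>> apply_moves:
  deltas:
    - {"ax": 0,"ay": 0,"az": 0,"dx": 0,"dy": 0,"dz": 1,"hand": 48}
    - {"ax": 0,"ay": 0,"az": 0,"dx": 0,"dy": 0,"dz": 0,"hand": 48}

```text
time: 4.13
eef_pos: [462.3, -134.3, -1.9]
tool_rot: [0.292, -3.128, -0.0]
contact_force: [0.6, -0.6, -0.2]
grip_width: 47.8
```

>>> apply_moves:
  deltas:
    - {"ax": 0,"ay": 0,"az": 0,"dx": 0,"dy": 0,"dz": 1,"hand": 48}
    - {"ax": 0,"ay": 0,"az": 0,"dx": 0,"dy": 0,"dz": 0,"hand": 48}

```text
time: 4.3
eef_pos: [462.4, -134.3, -2.6]
tool_rot: [-0.292, 3.128, -0.0]
contact_force: [-0.1, 0.3, 1.6]
grip_width: 47.8
```

>>> apply_moves:
  deltas:
    - {"ax": 0,"ay": 0,"az": 0,"dx": 0,"dy": 0,"dz": -2,"hand": 48}
    - {"ax": 0,"ay": 0,"az": 0,"dx": 0,"dy": 0,"dz": 0,"hand": 40}
    - {"ax": 0,"ay": 0,"az": 0,"dx": 0,"dy": 0,"dz": 0,"hand": 40}
    - {"ax": 0,"ay": 0,"az": 0,"dx": 0,"dy": 0,"dz": 0,"hand": 40}
    - {"ax": 0,"ay": 0,"az": 0,"dx": 0,"dy": 0,"dz": 0,"hand": 40}
  grip_force: 50

```text
time: 4.72
eef_pos: [462.3, -134.3, -0.1]
tool_rot: [-0.292, 3.128, -0.0]
contact_force: [-2.7, 1.4, 9.8]
grip_width: 41.9
```

>>> apply_moves:
  deltas:
    - {"ax": 0,"ay": 0,"az": 0,"dx": 0,"dy": 0,"dz": -4,"hand": 40}
    - {"ax": 0,"ay": 0,"az": 0,"dx": 0,"dy": 0,"dz": -10,"hand": 40}
    - {"ax": 0,"ay": 0,"az": 0,"dx": 0,"dy": 0,"dz": -20,"hand": 40}
    - {"ax": 0,"ay": 0,"az": 0,"dx": 0,"dy": 0,"dz": -20,"hand": 40}
    - {"ax": 0,"ay": 0,"az": 0,"dx": 0,"dy": 0,"dz": -20,"hand": 40}
    - {"ax": 0,"ay": 0,"az": 0,"dx": 0,"dy": 0,"dz": 0,"hand": 40}

```text
time: 5.22
eef_pos: [463.9, -135.0, 76.6]
tool_rot: [-0.292, 3.124, -0.004]
contact_force: [0.5, 0.1, -0.7]
grip_width: 41.8
```

```bash
python3 - <<'E'
from h import *
go([462.5,-134,70],0)
s=snap('side')
save(cv2.resize(s['img'][150:270,170:330],(800,600),interpolation=cv2.INTER_CUBIC),'pics/h2.png')
E
```

```text
t 5.22 pos [ 463.9 -135.    76.6] delta(tool) [1.2 1.3 6.6] rot [-0.003  0.004 -0.004] F [ 0.5  0.1 -0.7] T [-0.06 -0.07  0.05] w 41.8
```

View pics/h2.png

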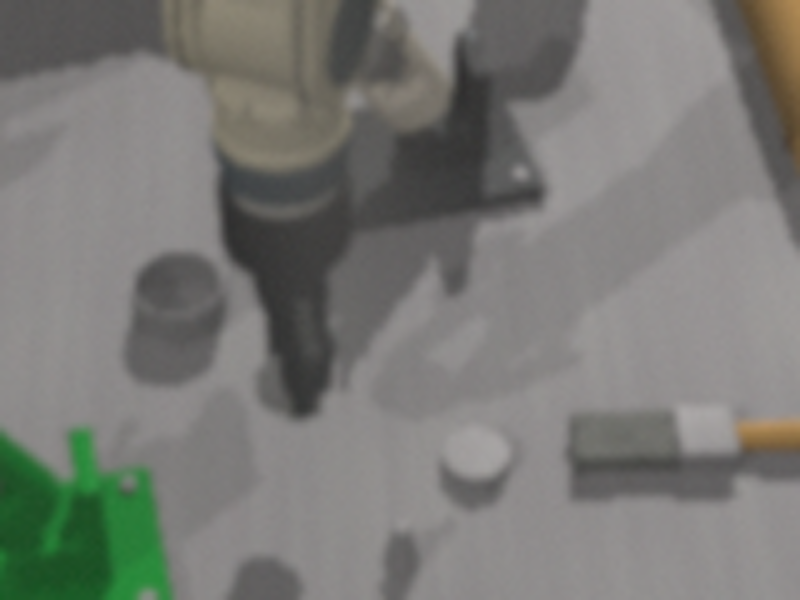

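The disc came up held between the fingers: its edge shows left of the near finger at (270,380), and the shift matches the 11° yaw. The other discs are untouched. I'll carry it to above the barrel mouth and tilt.

>>> apply_moves:
  deltas:
    - {"ax": 0,"ay": 0,"az": 0,"dx": 0,"dy": 0,"dz": -23,"hand": 40}
    - {"ax": 0,"ay": 0,"az": 0,"dx": 0,"dy": 0,"dz": -23,"hand": 40}
    - {"ax": 0,"ay": 0,"az": 0,"dx": -5,"dy": 18,"dz": -23,"hand": 40}
    - {"ax": 0,"ay": 0,"az": 0,"dx": -5,"dy": 18,"dz": -23,"hand": 40}
    - {"ax": 0,"ay": 0,"az": 0,"dx": -5,"dy": 18,"dz": -23,"hand": 40}
    - {"ax": 0,"ay": 0,"az": 0,"dx": -5,"dy": 18,"dz": 0,"hand": 40}
    - {"ax": 0,"ay": 0,"az": 0,"dx": -5,"dy": 18,"dz": 0,"hand": 40}
    - {"ax": 0,"ay": 0,"az": 0,"dx": -5,"dy": 18,"dz": 0,"hand": 40}
    - {"ax": 0,"ay": 0,"az": 0,"dx": -5,"dy": 18,"dz": 0,"hand": 40}
    - {"ax": 0,"ay": 0,"az": 0,"dx": -5,"dy": 18,"dz": 0,"hand": 40}
    - {"ax": 0,"ay": 0,"az": 0,"dx": -5,"dy": 18,"dz": 0,"hand": 40}
    - {"ax": 0,"ay": 0,"az": 0,"dx": -5,"dy": 18,"dz": 0,"hand": 40}
    - {"ax": 0,"ay": 0,"az": 0,"dx": -5,"dy": 18,"dz": 0,"hand": 40}
    - {"ax": 0,"ay": 0,"az": 0,"dx": -5,"dy": 18,"dz": 0,"hand": 40}
    - {"ax": 0,"ay": 0,"az": 0,"dx": -5,"dy": 18,"dz": 0,"hand": 40}
    - {"ax": 0,"ay": 0,"az": 0,"dx": -5,"dy": 18,"dz": 0,"hand": 40}

```text
time: 6.6
eef_pos: [484.0, 127.2, 187.0]
tool_rot: [0.292, -3.126, -0.0]
contact_force: [0.7, 0.0, -1.0]
grip_width: 41.4
```

>>> apply_moves:
  deltas:
    - {"ax": 0,"ay": -0.1,"az": 0,"dx": 0,"dy": 0,"dz": 0,"hand": 40}
    - {"ax": 0,"ay": -0.1,"az": 0,"dx": 0,"dy": 0,"dz": 0,"hand": 40}
    - {"ax": 0,"ay": -0.1,"az": 0,"dx": 0,"dy": 0,"dz": 0,"hand": 40}
    - {"ax": 0,"ay": -0.1,"az": 0,"dx": 0,"dy": 0,"dz": 0,"hand": 40}
    - {"ax": 0,"ay": -0.1,"az": 0,"dx": 0,"dy": 0,"dz": 0,"hand": 40}
    - {"ax": 0,"ay": 0,"az": 0,"dx": 0,"dy": 0,"dz": 0,"hand": 40}

```text
time: 7.1
eef_pos: [479.3, 126.2, 184.3]
tool_rot: [-0.246, 2.634, 0.064]
contact_force: [-2.5, 0.3, -1.1]
grip_width: 41.7
```

```bash
cat >> h.py <<'E'
U=np.array([514.4,135.4,140.]); ZB=-.5*D+np.sqrt(.75)*K; XB=np.cross(YB,ZB); RB=np.stack([XB,YB,ZB],1)
def bl(): # TCP in barrel frame
    s=status.read_state(); print('TCP in barrel',(RB.T@(s['eef_pos']-U)).round(1),'F barrel',(RB.T@s['contact_force']).round(1),'T',(RB.T@s['torque']).round(2))
def seg(s,h):  # points in barrel frame
    return (pts(s)-U)@RB
E
python3 - <<'E'
from h import *
go(U+40*ZB,np.pi/6);bl()
s=snap('side');t=snap('top')
np.save('s3.npy',s['img']);np.save('s3d.npy',seg(s,0))
b=s['img'][135:207,200:296]
save(cv2.resize(b,(800,600),interpolation=cv2.INTER_CUBIC),'pics/b1.png')
E
```

```text
t 7.1 pos [479.3 126.2 184.3] delta(tool) [-9.6  2.4 16.2] rot [-0.001 -0.026 -0.004] F [-2.5  0.3 -1.1] T [-0.13  0.67  0.03] w 41.7
TCP in barrel [-9.2 -2.4 56.5] F barrel [-2.7  0.8  0.2] T [0.01 0.69 0.02]
```

View pics/b1.png

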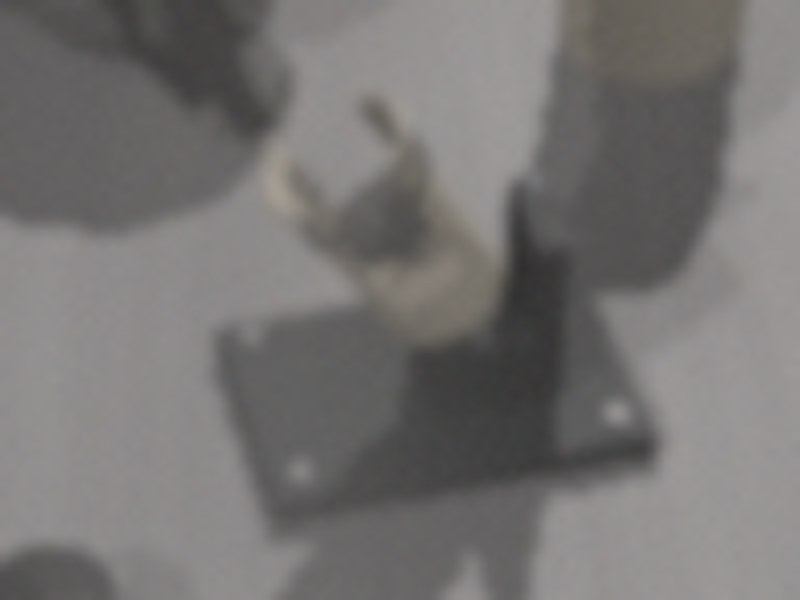

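>>> apply_moves:
  deltas:
    - {"ax": 0,"ay": -0.026,"az": -0.004,"dx": -5,"dy": 1.2,"dz": 8,"hand": 40}
    - {"ax": 0,"ay": 0,"az": 0,"dx": -4.6,"dy": 1.2,"dz": 8,"hand": 40}
    - {"ax": 0,"ay": 0,"az": 0,"dx": 0,"dy": 0,"dz": 8,"hand": 40}
    - {"ax": 0,"ay": 0,"az": 0,"dx": 0,"dy": 0,"dz": 0,"hand": 40}
    - {"ax": 0,"ay": 0,"az": 0,"dx": 0,"dy": 0,"dz": 0,"hand": 40}

```text
time: 7.62
eef_pos: [504.3, 132.5, 171.2]
tool_rot: [-0.249, 2.608, 0.064]
contact_force: [0.4, 0.2, -1.6]
grip_width: 41.9
```

```bash
python3 - <<'E'
from h import *
go(U+30*ZB,np.pi/6);bl()
s=snap('side');t=snap('top')
e=status.read_state()['eef_pos'];zt=(RB.T@(e-U))[2]
for q in(s,t):
    L=seg(q,0)
    m=(abs(L[...,0])<40)&(abs(L[...,1])<45)&(L[...,2]>zt-6)&(L[...,2]<zt+22)
    v,u=np.where(m)
    print(q['n'],m.sum())
    if q['n']=='side':
        for i in range(0,len(u)): print((int(u[i]),int(v[i])),tuple(int(k) for k in L[v[i],u[i]].round()),int(q['img'][v[i],u[i]].sum()),end=';')
    print()
a=cv2.resize(s['img'][130:190,210:270],(400,400),interpolation=cv2.INTER_CUBIC);b=cv2.resize(t['img'][160:210,180:230],(400,400),interpolation=cv2.INTER_CUBIC)
save(np.hstack([a,b]),'pics/b2.png')
E
```

```text
t 7.62 pos [504.3 132.5 171.2] delta(tool) [6.5 1.  2.2] rot [-0.002 -0.001  0.   ] F [ 0.4  0.2 -1.6] T [-0.15  0.59  0.02] w 41.9
TCP in barrel [ 6.5 -1.  32.2] F barrel [-0.4  0.1 -1.6] T [-0.02  0.6   0.04]
side 74
(236, 138) (20, 27, 48) 336;(234, 139) (14, 20, 55) 196;(235, 139) (16, 25, 49) 233;(236, 139) (20, 18, 52) 299;(235, 140) (15, 18, 50) 203;(236, 140) (18, 16, 50) 256;(237, 140) (20, 22, 43) 331;(236, 141) (15, 19, 44) 233;(237, 141) (19, 17, 44) 301;(238, 141) (22, 14, 44) 351;(239, 141) (26, 5, 48) 386;(237, 142) (17, 16, 40) 292;(238, 142) (21, 9, 44) 322;(239, 142) (23, 9, 41) 349;(240, 142) (27, 1, 46) 375;(237, 143) (16, 9, 43) 289;(238, 143) (19, 4, 44) 313;(239, 143) (23, 0, 45) 323;(240, 143) (25, 2, 42) 345;(241, 143) (28, -1, 41) 376;(238, 144) (18, 2, 42) 313;(239, 144) (21, 1, 41) 321;(240, 144) (24, -4, 43) 328;(241, 144) (27, -8, 43) 346;(242, 144) (29, -4, 38) 386;(239, 145) (20, -6, 43) 328;(240, 145) (24, -14, 47) 318;(241, 145) (26, -12, 43) 326;(242, 145) (28, -9, 39) 359;(239, 146) (19, -13, 44) 319;(240, 146) (22, -15, 44) 309;(241, 146) (24, -13
[... 524 characters left out ...]
193;(238, 150) (12, -31, 48) 197;(239, 150) (16, -38, 50) 224;(240, 150) (16, -25, 38) 266;(241, 150) (19, -28, 38) 334;(232, 151) (-10, -14, 43) 296;(233, 151) (-7, -16, 43) 285;(234, 151) (-2, -25, 48) 262;(235, 151) (2, -32, 51) 227;(236, 151) (5, -36, 52) 209;(237, 151) (7, -32, 47) 190;(238, 151) (9, -30, 43) 199;(239, 151) (13, -34, 44) 222;(240, 151) (15, -32, 40) 285;(241, 151) (17, -28, 34) 354;(233, 152) (-10, -11, 35) 321;(234, 152) (-6, -16, 37) 300;(235, 152) (-1, -29, 45) 267;(236, 152) (3, -34, 47) 243;(237, 152) (5, -32, 43) 224;(238, 152) (8, -32, 41) 241;(239, 152) (9, -27, 35) 281;(236, 153) (-1, -27, 38) 298;(237, 153) (3, -34, 41) 290;(238, 153) (4, -24, 31) 317;
top 177
```

View pics/b2.png

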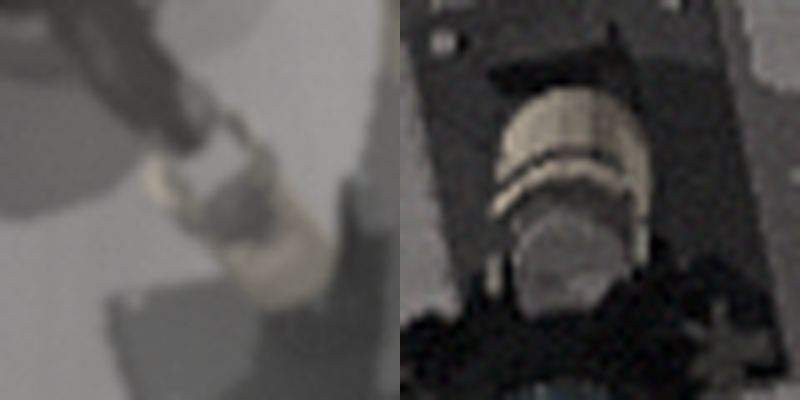

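Side crop (left): the disc is just above the mouth at (205,110). Top crop (right): the disc face is visible at (570,265), with the lip behind it at (565,175). I'll fit the disc plane and centre from the top depth, and check settling.

```bash
cat >> h.py <<'E'
def disc(t,zc,show=True):
    L=seg(t,0); st=status.read_state(); c=RB.T@(st['eef_pos']-U)
    g=t['img'].astype(int).sum(2)
    m=(np.hypot(L[...,0]-c[0],L[...,1]-c[1])<30)&(abs(L[...,2]-zc)<6)&(g>200)
    k,l,s,cc=cv2.connectedComponentsWithStats(m.astype(np.uint8)); i=1+np.argmax(s[1:,4]); q=L[l==i]
    A=np.c_[q[:,:2],np.ones(len(q))]; co=np.linalg.lstsq(A,q[:,2],rcond=None)[0]; r=q[:,2]-A@co
    print(t['n'],len(q),'plane slopes',co[:2].round(3),'rms',r.std().round(2),'mean',q.mean(0).round(1),'x',np.percentile(q[:,0],[1,99]).round(1),'y',np.percentile(q[:,1],[1,99]).round(1),'px',cc[i].round(1))
    return q
E
python3 - <<'E'
from h import *
bl(); st=status.read_state();print(st['qvel'].round(3))
t=snap('top'); bl()
q=disc(t,44)
for k in range(-2,30,3):
    w=q[abs(q[:,0]-k)<1.5]
    if len(w): print(k,w[:,1].min().round(1),w[:,1].max().round(1),w[:,2].mean().round(1))
E
```

```text
TCP in barrel [ 6.7 -1.  33. ] F barrel [ 0.2 -0.2 -0.6] T [ 0.03  0.51 -0.02]
[-0.002 -0.015 -0.006 -0.004  0.    -0.   ]
TCP in barrel [ 6.7 -1.  33.2] F barrel [-0.2 -0.5 -0.5] T [-0.    0.54 -0.02]
top 114 plane slopes [ 0.005 -0.047] rms 2.29 mean [10.  -0.7 44.1] x [-5.1 25. ] y [-17.5  17.6] px [200.5 192.1]
-2 -10.3 16.8 44.7
1 -11.2 16.5 44.1
4 -17.5 -0.7 43.4
7 -12.6 18.0 43.6
10 -18.7 16.9 44.3
13 -14.0 16.7 43.9
16 -17.1 13.3 44.3
19 -9.5 12.5 45.4
22 -10.5 8.9 44.3
25 -8.1 5.7 43.6
```

>>> apply_moves:
  deltas:
    - {"ax": 0,"ay": 0,"az": 0,"dx": 3,"dy": 1.1,"dz": 0,"hand": 40}
    - {"ax": 0,"ay": 0,"az": 0,"dx": 2.9,"dy": 0,"dz": 6,"hand": 40}
    - {"ax": 0,"ay": 0,"az": 0,"dx": 0,"dy": 0,"dz": 6,"hand": 40}
    - {"ax": 0,"ay": 0,"az": 0,"dx": 0,"dy": 0,"dz": 6,"hand": 40}
    - {"ax": 0,"ay": 0,"az": 0,"dx": 0,"dy": 0,"dz": 0,"hand": 40}
    - {"ax": 0,"ay": 0,"az": 0,"dx": 0,"dy": 0,"dz": 0,"hand": 40}

```text
time: 8.27
eef_pos: [507.5, 134.2, 153.0]
tool_rot: [-0.249, 2.606, 0.064]
contact_force: [-0.6, 0.3, -0.7]
grip_width: 41.6
```

```bash
python3 - <<'E'
from h import *
go(U+10*ZB,np.pi/6);bl()
t=snap('top'); q=disc(t,28)
L=seg(t,0);g=t['img'].astype(int).sum(2)
m=(abs(L[...,0])<40)&(abs(L[...,1])<32)&(L[...,2]>-40)&(L[...,2]<12)&(g>240); b=L[m]
from scipy.optimize import least_squares
r=least_squares(lambda v:(lambda r:np.where(abs(r-28)<abs(r-24.5),r-28,r-24.5))(np.hypot(b[:,0]-v[0],b[:,1]-v[1])),[-1.8,.6],loss='soft_l1');print('barrel',len(b),r.x.round(1))
# circle fit with r=22 to disc outline far half
c=[]
for k in np.arange(q[:,1].min()+1,q[:,1].max(),3):
    w=q[abs(q[:,1]-k)<2]; c.append([w[:,0].max(),k])
c=np.array(c); f=least_squares(lambda v:np.hypot(c[:,0]-v[0],c[:,1]-v[1])-21.5,[2,0],loss='soft_l1'); print('disc',f.x.round(1),c.round(0).tolist())
E
```

```text
t 8.27 pos [507.5 134.2 153. ] delta(tool) [ 0.4 -0.1  4.7] rot [-0.002  0.001  0.   ] F [-0.6  0.3 -0.7] T [-0.12  0.53  0.08] w 41.6
TCP in barrel [ 0.4  0.1 14.7] F barrel [-0.8  0.4 -0.3] T [0.03 0.54 0.07]
top 110 plane slopes [-0.002  0.014] rms 2.04 mean [ 3.3 -0.2 26.3] x [-12.3  19.4] y [-16.9  17.3] px [200.9 191.9]
barrel 57 [ 2.3 -1.1]
disc [-3.1 -0.1] [[8.0, -17.0], [13.0, -14.0], [16.0, -11.0], [17.0, -8.0], [19.0, -5.0], [18.0, -2.0], [20.0, 1.0], [19.0, 4.0], [17.0, 7.0], [15.0, 10.0], [13.0, 13.0], [9.0, 16.0]]
```

>>> apply_moves:
  deltas:
    - {"ax": 0,"ay": 0,"az": 0,"dx": -0.4,"dy": 0.3,"dz": 2,"hand": 40}
    - {"ax": 0,"ay": 0,"az": 0,"dx": 0,"dy": 0,"dz": 2,"hand": 40}
    - {"ax": 0,"ay": 0,"az": 0,"dx": 0,"dy": 0,"dz": 2,"hand": 40}
    - {"ax": 0,"ay": 0,"az": 0,"dx": 0,"dy": 0,"dz": 2,"hand": 40}
    - {"ax": 0,"ay": 0,"az": 0,"dx": 0,"dy": 0,"dz": 2,"hand": 40}
    - {"ax": 0,"ay": 0,"az": 0,"dx": 0,"dy": 0,"dz": 2,"hand": 40}

```text
time: 8.82
eef_pos: [513.8, 135.7, 143.2]
tool_rot: [-0.249, 2.605, 0.064]
contact_force: [-0.7, -0.7, -1.2]
grip_width: 41.7
```

```bash
python3 -c "
from h import *
bl()"
```

```text
TCP in barrel [1.1 0.4 3. ] F barrel [-1.3 -0.6 -0.7] T [-0.03  0.51 -0.06]
```

>>> apply_moves:
  deltas:
    - {"ax": 0,"ay": 0,"az": 0,"dx": 0.3,"dy": 0,"dz": 2,"hand": 40}
    - {"ax": 0,"ay": 0,"az": 0,"dx": 0,"dy": 0,"dz": 2,"hand": 40}
    - {"ax": 0,"ay": 0,"az": 0,"dx": 0,"dy": 0,"dz": 2,"hand": 40}
    - {"ax": 0,"ay": 0,"az": 0,"dx": 0,"dy": 0,"dz": 0,"hand": 40}

```text
time: 9.15
eef_pos: [516.4, 136.2, 137.7]
tool_rot: [-0.249, 2.606, 0.064]
contact_force: [0.2, -0.1, -1.4]
grip_width: 41.7
```

```bash
python3 -c "
from h import *
bl(); t=snap('top'); disc(t,9)"
```

```text
TCP in barrel [ 0.7  0.4 -3.1] F barrel [-0.6 -0.1 -1.3] T [ 0.    0.55 -0.04]
top 105 plane slopes [-0.024 -0.013] rms 2.32 mean [3.8 0.3 8.1] x [-10.4  19.1] y [-17.   18.1] px [200.8 189.4]
```

No contact forces and the disc is square. I'll lower it further.

>>> apply_moves:
  deltas:
    - {"ax": 0,"ay": 0,"az": 0,"dx": 0,"dy": 0,"dz": 2,"hand": 40}
    - {"ax": 0,"ay": 0,"az": 0,"dx": 0,"dy": 0,"dz": 2,"hand": 40}
    - {"ax": 0,"ay": 0,"az": 0,"dx": 0,"dy": 0,"dz": 2,"hand": 40}
    - {"ax": 0,"ay": 0,"az": 0,"dx": 0,"dy": 0,"dz": 2,"hand": 40}

```text
time: 9.53
eef_pos: [520.5, 137.0, 131.0]
tool_rot: [-0.249, 2.605, 0.064]
contact_force: [0.3, -0.3, -0.8]
grip_width: 41.6
```

>>> apply_moves:
  deltas:
    - {"ax": 0,"ay": 0,"az": 0,"dx": 0,"dy": 0,"dz": 2,"hand": 40}
    - {"ax": 0,"ay": 0,"az": 0,"dx": 0,"dy": 0,"dz": 2,"hand": 40}
    - {"ax": 0,"ay": 0,"az": 0,"dx": 0,"dy": 0,"dz": 2,"hand": 40}
    - {"ax": 0,"ay": 0,"az": 0,"dx": 0,"dy": 0,"dz": 2,"hand": 40}

```text
time: 9.87
eef_pos: [524.4, 137.7, 124.0]
tool_rot: [-0.249, 2.605, 0.064]
contact_force: [-0.1, -0.3, -0.6]
grip_width: 41.8
```

>>> apply_moves:
  deltas:
    - {"ax": 0,"ay": 0,"az": 0,"dx": 0,"dy": 0,"dz": 2,"hand": 40}
    - {"ax": 0,"ay": 0,"az": 0,"dx": 0,"dy": 0,"dz": 2,"hand": 40}
    - {"ax": 0,"ay": 0,"az": 0,"dx": 0,"dy": 0,"dz": 1,"hand": 40}

```text
time: 10.12
eef_pos: [526.9, 138.2, 119.6]
tool_rot: [-0.249, 2.605, 0.064]
contact_force: [-0.6, -0.3, -0.7]
grip_width: 41.7
```

```bash
python3 -c "
from h import *
bl()"
```

```text
TCP in barrel [  0.9   0.4 -24. ] F barrel [-0.9 -0.2 -0.3] T [0.02 0.58 0.  ]
```

>>> apply_moves:
  deltas:
    - {"ax": 0,"ay": 0,"az": 0,"dx": 0,"dy": 0,"dz": 1.5,"hand": 40}
    - {"ax": 0,"ay": 0,"az": 0,"dx": 0,"dy": 0,"dz": 1.5,"hand": 40}
    - {"ax": 0,"ay": 0,"az": 0,"dx": 0,"dy": 0,"dz": 1,"hand": 40}
    - {"ax": 0,"ay": 0,"az": 0,"dx": 0,"dy": 0,"dz": 0,"hand": 40}

```text
time: 10.45
eef_pos: [528.8, 138.5, 116.3]
tool_rot: [-0.249, 2.605, 0.064]
contact_force: [-1.1, -1.1, -0.5]
grip_width: 41.8
```

>>> apply_moves:
  deltas:
    - {"ax": 0,"ay": 0,"az": 0,"dx": 0,"dy": 0,"dz": 1,"hand": 40}
    - {"ax": 0,"ay": 0,"az": 0,"dx": 0,"dy": 0,"dz": 1,"hand": 40}
    - {"ax": 0,"ay": 0,"az": 0,"dx": 0,"dy": 0,"dz": 0,"hand": 40}

```text
time: 10.7
eef_pos: [529.8, 138.7, 114.6]
tool_rot: [-0.249, 2.605, 0.064]
contact_force: [0.7, 0.9, 1.3]
grip_width: 41.4
```

>>> apply_moves:
  deltas:
    - {"ax": 0,"ay": 0,"az": 0,"dx": 0,"dy": 0,"dz": 1,"hand": 40}
    - {"ax": 0,"ay": 0,"az": 0,"dx": 0,"dy": 0,"dz": 1,"hand": 40}
    - {"ax": 0,"ay": 0,"az": 0,"dx": 0,"dy": 0,"dz": 0,"hand": 40}

```text
time: 10.95
eef_pos: [530.7, 138.9, 112.8]
tool_rot: [-0.249, 2.605, 0.064]
contact_force: [0.2, -0.5, -0.8]
grip_width: 41.7
```

```bash
python3 -c "
from h import *
bl()"
```

```text
TCP in barrel [  0.9   0.3 -31.9] F barrel [-0.4 -0.6 -0.8] T [-0.03  0.56  0.  ]
```

>>> apply_moves:
  deltas:
    - {"ax": 0,"ay": 0,"az": 0,"dx": 0,"dy": 0,"dz": 1,"hand": 40}
    - {"ax": 0,"ay": 0,"az": 0,"dx": 0,"dy": 0,"dz": 0,"hand": 40}

```text
time: 11.12
eef_pos: [531.3, 139.0, 112.0]
tool_rot: [-0.249, 2.605, 0.064]
contact_force: [-0.1, -0.3, -0.6]
grip_width: 41.7
```

>>> apply_moves:
  deltas:
    - {"ax": 0,"ay": 0,"az": 0,"dx": 0,"dy": 0,"dz": 1,"hand": 40}
    - {"ax": 0,"ay": 0,"az": 0,"dx": 0,"dy": 0,"dz": 0,"hand": 40}

```text
time: 11.28
eef_pos: [531.5, 139.1, 111.7]
tool_rot: [-0.248, 2.605, 0.064]
contact_force: [-7.4, -1.9, 7.5]
grip_width: 41.5
```

>>> apply_moves:
  deltas:
    - {"ax": 0,"ay": 0,"az": 0,"dx": 0,"dy": 0,"dz": 1,"hand": 40}
    - {"ax": 0,"ay": 0,"az": 0,"dx": 0,"dy": 0,"dz": 0,"hand": 40}

```text
time: 11.45
eef_pos: [531.6, 139.1, 111.6]
tool_rot: [-0.248, 2.604, 0.064]
contact_force: [-18.5, -4.8, 20.9]
grip_width: 41.6
```

>>> apply_moves:
  deltas:
    - {"ax": 0,"ay": 0,"az": 0,"dx": 0,"dy": 0,"dz": 1,"hand": 40}
    - {"ax": 0,"ay": 0,"az": 0,"dx": 0,"dy": 0,"dz": 0,"hand": 40}

```text
time: 11.62
eef_pos: [531.7, 139.1, 111.5]
tool_rot: [-0.248, 2.603, 0.063]
contact_force: [-31.4, -6.5, 35.2]
grip_width: 42.1
```

```bash
python3 -c "
from h import *
bl()"
```

```text
TCP in barrel [  1.1   0.4 -33.5] F barrel [-10.2  -0.4  46.5] T [ 0.    2.44 -0.03]
```

Contact at −33.4 mm, matching the −34 seen in the image. Two discs will put the top at about −9.4, mid-band. I'll ease the push, then release.

>>> apply_moves:
  deltas:
    - {"ax": 0,"ay": 0,"az": 0,"dx": 0,"dy": 0,"dz": -1.5,"hand": 40}
    - {"ax": 0,"ay": 0,"az": 0,"dx": 0,"dy": 0,"dz": -1,"hand": 40}
    - {"ax": 0,"ay": 0,"az": 0,"dx": 0,"dy": 0,"dz": 0,"hand": 40}
  grip_force: 20

```text
time: 11.87
eef_pos: [531.6, 139.1, 112.0]
tool_rot: [-0.249, 2.605, 0.064]
contact_force: [0.5, -0.2, -0.5]
grip_width: 41.5
```

```bash
python3 -c "
from h import *
bl()"
```

```text
TCP in barrel [  1.2   0.4 -33. ] F barrel [ 0.2 -0.3 -0.7] T [-0.    0.53 -0.07]
```

>>> apply_moves:
  deltas:
    - {"ax": 0,"ay": 0,"az": 0,"dx": 0,"dy": 0,"dz": 0,"hand": 43}
    - {"ax": 0,"ay": 0,"az": 0,"dx": 0,"dy": 0,"dz": 0,"hand": 44}
    - {"ax": 0,"ay": 0,"az": 0,"dx": 0,"dy": 0,"dz": 0,"hand": 45}
    - {"ax": 0,"ay": 0,"az": 0,"dx": 0,"dy": 0,"dz": 0,"hand": 46}
    - {"ax": 0,"ay": 0,"az": 0,"dx": 0,"dy": 0,"dz": 0,"hand": 48}
    - {"ax": 0,"ay": 0,"az": 0,"dx": 0,"dy": 0,"dz": 0,"hand": 54}
    - {"ax": 0,"ay": 0,"az": 0,"dx": 0,"dy": 0,"dz": 0,"hand": 54}

```text
time: 12.45
eef_pos: [531.5, 139.1, 111.7]
tool_rot: [-0.249, 2.605, 0.064]
contact_force: [0.7, 0.2, -0.2]
grip_width: 53.9
```

```bash
python3 -c "
from h import *
bl(); t=snap('top'); disc(t,-22)"
```

```text
TCP in barrel [  1.    0.4 -33.3] F barrel [ 0.6  0.  -0.6] T [ 0.01  0.45 -0.  ]
top 36 plane slopes [ 0.178 -0.014] rms 2.34 mean [ -4.1   6.6 -21.4] x [-11.3   5.6] y [-11.3  19.2] px [199.3 188.6]
```

>>> apply_moves:
  deltas:
    - {"ax": 0,"ay": 0,"az": 0,"dx": 0,"dy": 0,"dz": -4,"hand": 54}
    - {"ax": 0,"ay": 0,"az": 0,"dx": 0,"dy": 0,"dz": -10,"hand": 54}
    - {"ax": 0,"ay": 0,"az": 0,"dx": 0,"dy": 0,"dz": -15,"hand": 54}
    - {"ax": 0,"ay": 0,"az": 0,"dx": 0,"dy": 0,"dz": -20,"hand": 54}
    - {"ax": 0,"ay": 0,"az": 0,"dx": 0,"dy": 0,"dz": -20,"hand": 54}
    - {"ax": 0,"ay": 0,"az": 0,"dx": 0,"dy": 0,"dz": -20,"hand": 54}
    - {"ax": 0,"ay": 0,"az": 0,"dx": 0,"dy": 0,"dz": -20,"hand": 54}
    - {"ax": 0,"ay": 0,"az": 0,"dx": 0,"dy": 0,"dz": -10,"hand": 54}

```text
time: 13.17
eef_pos: [472.2, 127.9, 217.1]
tool_rot: [-0.249, 2.603, 0.064]
contact_force: [1.0, 0.4, -0.0]
grip_width: 53.8
```

```bash
python3 - <<'E'
from h import *
go([579,-139,70],0);bl()
t=snap('top');s=snap('side')
for q in(t,s):
    L=seg(q,0); m=(np.hypot(L[...,0],L[...,1])<16)&(abs(L[...,2]+21)<9); p=L[m]; 
    if len(p)>5: A=np.c_[p[:,:2],np.ones(len(p))];print(q['n'],len(p),np.linalg.lstsq(A,p[:,2],rcond=None)[0].round(3),np.median(p[:,2]).round(1))
a=cv2.resize(s['img'][140:190,225:275],(400,400),interpolation=cv2.INTER_CUBIC);b=cv2.resize(t['img'][160:210,180:230],(400,400),interpolation=cv2.INTER_CUBIC)
save(np.hstack([a,b]),'pics/b3.png')
E
```

```text
t 13.17 pos [472.2 127.9 217.1] delta(tool) [  27.5 -281.9  155.1] rot [-0.002  0.529  0.   ] F [ 1.   0.4 -0. ] T [-0.06  0.43 -0.02] w 53.8
TCP in barrel [ 1.5  0.6 88.2] F barrel [ 0.9  0.2 -0.5] T [ 0.01  0.43 -0.03]
top 86 [  0.062  -0.048 -22.312] -22.6
side 40 [ -0.055  -0.053 -21.758] -21.5
```

View pics/b3.png

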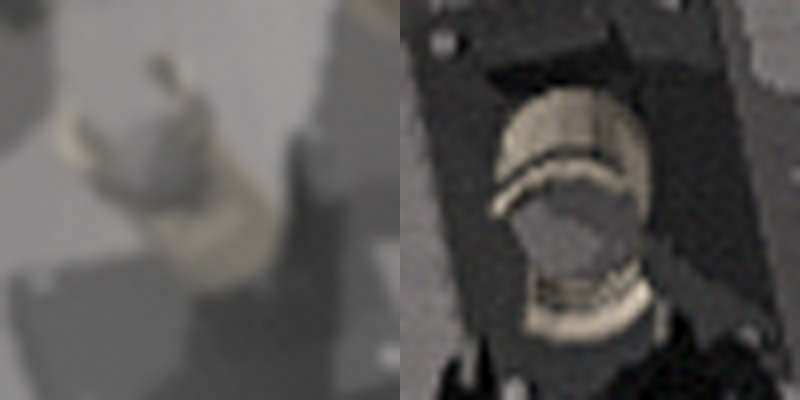

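The disc lies flat and deep in the barrel (left crop (150,150), right crop (570,235)). Its top is at about −22 in both views, with the barrel unmoved. Next disc: A at about (576,−139).

>>> apply_moves:
  deltas:
    - {"ax": 0,"ay": 0.105,"az": 0,"dx": 0,"dy": -5,"dz": 0,"hand": 54}
    - {"ax": 0,"ay": 0.105,"az": 0,"dx": 0,"dy": -10,"dz": 0,"hand": 54}
    - {"ax": 0,"ay": 0.105,"az": 0,"dx": 0,"dy": -20,"dz": 0,"hand": 54}
    - {"ax": 0,"ay": 0.105,"az": 0,"dx": 0,"dy": -20,"dz": 0,"hand": 54}
    - {"ax": 0,"ay": 0.105,"az": 0,"dx": 0,"dy": -20,"dz": 0,"hand": 54}
    - {"ax": 0,"ay": 0,"az": 0,"dx": -5,"dy": -20,"dz": 0,"hand": 54}
    - {"ax": 0,"ay": 0,"az": 0,"dx": -5,"dy": -20,"dz": 0,"hand": 54}
    - {"ax": 0,"ay": 0,"az": 0,"dx": -5,"dy": -20,"dz": 0,"hand": 54}
    - {"ax": 0,"ay": 0,"az": 0,"dx": -5,"dy": -20,"dz": 10,"hand": 54}
    - {"ax": 0,"ay": 0,"az": 0,"dx": -5,"dy": -20,"dz": 20,"hand": 54}
    - {"ax": 0,"ay": 0,"az": 0,"dx": -5,"dy": -20,"dz": 20,"hand": 54}
    - {"ax": 0,"ay": 0,"az": 0,"dx": -5,"dy": -20,"dz": 20,"hand": 54}
    - {"ax": 0,"ay": 0,"az": 0,"dx": -5,"dy": -20,"dz": 20,"hand": 54}
    - {"ax": 0,"ay": 0,"az": 0,"dx": -5,"dy": -20,"dz": 20,"hand": 54}
    - {"ax": 0,"ay": 0,"az": 0,"dx": -5,"dy": -20,"dz": 20,"hand": 54}
    - {"ax": 0,"ay": 0,"az": 0,"dx": 0,"dy": 0,"dz": 0,"hand": 54}
    - {"ax": 0,"ay": 0,"az": 0,"dx": 0,"dy": 0,"dz": 0,"hand": 54}
    - {"ax": 0,"ay": 0,"az": 0,"dx": 0,"dy": 0,"dz": 0,"hand": 54}
  grip_force: 50

```text
time: 14.77
eef_pos: [573.7, -132.6, 84.8]
tool_rot: [-0.297, 3.127, -0.002]
contact_force: [-0.2, -0.1, 0.1]
grip_width: 53.9
```

```bash
python3 - <<'E'
from h import *
go([576.5,-139.1,0],0)
E
```

```text
t 14.77 pos [ 573.7 -132.6   84.8] delta(tool) [-1.5 -6.8 84.8] rot [-0.001  0.    -0.001] F [-0.2 -0.1  0.1] T [ 0.02  0.01 -0.03] w 53.9
```

>>> apply_moves:
  deltas:
    - {"ax": 0,"ay": 0,"az": 0,"dx": -1.5,"dy": -6.8,"dz": 15,"hand": 54}
    - {"ax": 0,"ay": 0,"az": 0,"dx": 0,"dy": 0,"dz": 15,"hand": 54}
    - {"ax": 0,"ay": 0,"az": 0,"dx": 0,"dy": 0,"dz": 15,"hand": 54}
    - {"ax": 0,"ay": 0,"az": 0,"dx": 0,"dy": 0,"dz": 15,"hand": 54}
    - {"ax": 0,"ay": 0,"az": 0,"dx": 0,"dy": 0,"dz": 0,"hand": 54}
    - {"ax": 0,"ay": 0,"az": 0,"dx": 0,"dy": 0,"dz": 0,"hand": 54}

```text
time: 15.27
eef_pos: [576.6, -138.6, 25.8]
tool_rot: [-0.299, 3.126, -0.003]
contact_force: [-0.2, 0.5, 0.4]
grip_width: 54.2
```

```bash
python3 - <<'E'
from h import *
go([576.5,-139.1,0],0)
E
```

```text
t 15.27 pos [ 576.6 -138.6   25.8] delta(tool) [ 0.2 -0.4 25.8] rot [-0.002  0.001  0.   ] F [-0.2  0.5  0.4] T [ 0.03 -0.   -0.04] w 54.2
```

>>> apply_moves:
  deltas:
    - {"ax": 0,"ay": 0,"az": 0,"dx": 0,"dy": -0.4,"dz": 6,"hand": 54}
    - {"ax": 0,"ay": 0,"az": 0,"dx": 0,"dy": 0,"dz": 6,"hand": 54}
    - {"ax": 0,"ay": 0,"az": 0,"dx": 0,"dy": 0,"dz": 5,"hand": 52}
    - {"ax": 0,"ay": 0,"az": 0,"dx": 0,"dy": 0,"dz": 3,"hand": 52}
    - {"ax": 0,"ay": 0,"az": 0,"dx": 0,"dy": 0,"dz": 2,"hand": 52}
    - {"ax": 0,"ay": 0,"az": 0,"dx": 0,"dy": 0,"dz": 0,"hand": 52}

```text
time: 15.77
eef_pos: [576.6, -139.8, 2.8]
tool_rot: [-0.297, 3.127, -0.002]
contact_force: [0.2, -0.7, -0.1]
grip_width: 51.5
```

>>> apply_moves:
  deltas:
    - {"ax": 0,"ay": 0,"az": 0,"dx": 0,"dy": 0,"dz": 1.5,"hand": 50}
    - {"ax": 0,"ay": 0,"az": 0,"dx": 0,"dy": 0,"dz": 1,"hand": 48}
    - {"ax": 0,"ay": 0,"az": 0,"dx": 0,"dy": 0,"dz": 0,"hand": 47}
    - {"ax": 0,"ay": 0,"az": 0,"dx": 0,"dy": 0,"dz": 0,"hand": 47}

```text
time: 16.1
eef_pos: [576.9, -139.9, 0.8]
tool_rot: [-0.297, 3.126, -0.003]
contact_force: [0.7, 0.7, 0.9]
grip_width: 47.0
```

>>> apply_moves:
  deltas:
    - {"ax": 0,"ay": 0,"az": 0,"dx": 0,"dy": 0,"dz": 0.5,"hand": 40}
    - {"ax": 0,"ay": 0,"az": 0,"dx": 0,"dy": 0,"dz": 0,"hand": 40}
    - {"ax": 0,"ay": 0,"az": 0,"dx": 0,"dy": 0,"dz": 0,"hand": 40}
    - {"ax": 0,"ay": 0,"az": 0,"dx": 0,"dy": 0,"dz": 0,"hand": 40}
  grip_force: 50

```text
time: 16.43
eef_pos: [577.0, -139.8, 1.1]
tool_rot: [-0.297, 3.126, -0.003]
contact_force: [-3.0, 0.8, 8.2]
grip_width: 41.6
```

>>> apply_moves:
  deltas:
    - {"ax": 0,"ay": 0,"az": 0,"dx": 0,"dy": 0,"dz": -4,"hand": 40}
    - {"ax": 0,"ay": 0,"az": 0,"dx": 0,"dy": 0,"dz": -10,"hand": 40}
    - {"ax": 0,"ay": 0,"az": 0,"dx": 0,"dy": 0,"dz": -20,"hand": 40}
    - {"ax": 0,"ay": 0,"az": 0,"dx": 0,"dy": 0,"dz": -20,"hand": 40}
    - {"ax": 0,"ay": 0,"az": 0,"dx": 0,"dy": 0,"dz": -25,"hand": 40}
    - {"ax": 0,"ay": 0,"az": 0,"dx": 0,"dy": 0,"dz": -25,"hand": 40}
    - {"ax": 0,"ay": 0,"az": 0,"dx": 0,"dy": 0,"dz": -25,"hand": 40}
    - {"ax": 0,"ay": 0,"az": 0,"dx": 0,"dy": 0,"dz": -25,"hand": 40}
    - {"ax": 0,"ay": 0,"az": 0,"dx": 0,"dy": 0,"dz": -25,"hand": 40}
    - {"ax": 0,"ay": 0,"az": 0,"dx": 0,"dy": 0,"dz": -25,"hand": 40}
    - {"ax": 0,"ay": 0,"az": 0,"dx": 0,"dy": 0,"dz": 0,"hand": 40}

```text
time: 17.35
eef_pos: [578.0, -140.0, 210.1]
tool_rot: [-0.297, 3.119, -0.009]
contact_force: [-0.0, -0.1, -0.9]
grip_width: 41.6
```

```bash
python3 - <<'E'
from h import *
go(U+65*ZB,0)
E
```

```text
t 17.35 pos [ 578.  -140.   210.1] delta(tool) [ 43.1 282.5  11.7] rot [-0.006  0.008 -0.001] F [-0.  -0.1 -0.9] T [-0.   -0.04  0.03] w 41.6
```

>>> apply_moves:
  deltas:
    - {"ax": 0,"ay": 0,"az": 0,"dx": 5,"dy": 10,"dz": 0,"hand": 40}
    - {"ax": 0,"ay": 0,"az": 0,"dx": 5,"dy": 20,"dz": 0,"hand": 40}
    - {"ax": 0,"ay": 0,"az": 0,"dx": 5,"dy": 20,"dz": 0,"hand": 40}
    - {"ax": 0,"ay": 0,"az": 0,"dx": 5,"dy": 20,"dz": 0,"hand": 40}
    - {"ax": 0,"ay": 0,"az": 0,"dx": 5,"dy": 20,"dz": 0,"hand": 40}
    - {"ax": 0,"ay": 0,"az": 0,"dx": 5,"dy": 20,"dz": 0,"hand": 40}
    - {"ax": 0,"ay": 0,"az": 0,"dx": 5,"dy": 20,"dz": 0,"hand": 40}
    - {"ax": 0,"ay": 0,"az": 0,"dx": 5,"dy": 20,"dz": 0,"hand": 40}
    - {"ax": 0,"ay": 0,"az": 0,"dx": 3,"dy": 20,"dz": 0,"hand": 40}
    - {"ax": 0,"ay": 0,"az": 0,"dx": 0,"dy": 20,"dz": 0,"hand": 40}
    - {"ax": 0,"ay": 0,"az": 0,"dx": 0,"dy": 20,"dz": 0,"hand": 40}
    - {"ax": 0,"ay": 0,"az": 0,"dx": 0,"dy": 20,"dz": 0,"hand": 40}
    - {"ax": 0,"ay": 0,"az": 0,"dx": 0,"dy": 20,"dz": 0,"hand": 40}
    - {"ax": 0,"ay": 0,"az": 0,"dx": 0,"dy": 20,"dz": 0,"hand": 40}
    - {"ax": 0,"ay": 0,"az": 0,"dx": 0,"dy": 10,"dz": 0,"hand": 40}
    - {"ax": 0,"ay": 0,"az": 0,"dx": 0,"dy": 0,"dz": 0,"hand": 40}

```text
time: 18.68
eef_pos: [480.2, 129.0, 203.1]
tool_rot: [0.301, -3.127, 0.002]
contact_force: [-0.3, 0.6, -0.9]
grip_width: 41.6
```

>>> apply_moves:
  deltas:
    - {"ax": 0,"ay": -0.105,"az": 0,"dx": 0,"dy": 0,"dz": 0,"hand": 40}
    - {"ax": 0,"ay": -0.105,"az": 0,"dx": 0,"dy": 0,"dz": 0,"hand": 40}
    - {"ax": 0,"ay": -0.105,"az": 0,"dx": 0,"dy": 0,"dz": 0,"hand": 40}
    - {"ax": 0,"ay": -0.105,"az": 0,"dx": 0,"dy": 0,"dz": 0,"hand": 40}
    - {"ax": 0,"ay": -0.104,"az": 0,"dx": 0,"dy": 0,"dz": 0,"hand": 40}
    - {"ax": 0,"ay": 0,"az": 0,"dx": 0,"dy": 0,"dz": 0,"hand": 40}
    - {"ax": 0,"ay": 0,"az": 0,"dx": 0,"dy": 0,"dz": 0,"hand": 40}
    - {"ax": 0,"ay": 0,"az": 0,"dx": 0,"dy": 0,"dz": 0,"hand": 40}
    - {"ax": 0,"ay": 0,"az": 0,"dx": 0,"dy": 0,"dz": 0,"hand": 40}

```text
time: 19.43
eef_pos: [483.4, 127.1, 204.8]
tool_rot: [-0.248, 2.607, 0.063]
contact_force: [0.6, -0.6, -0.8]
grip_width: 41.6
```

```bash
python3 - <<'E'
from h import *
go(U+35*ZB,np.pi/6);bl()
E
```

```text
t 19.43 pos [483.4 127.1 204.8] delta(tool) [ 4.7  2.3 37.1] rot [-0.003  0.001  0.   ] F [ 0.6 -0.6 -0.8] T [-0.11  0.53 -0.  ] w 41.6
TCP in barrel [ 4.6 -2.3 72.1] F barrel [ 0.  -0.7 -0.9] T [-0.01  0.54  0.  ]
```

>>> apply_moves:
  deltas:
    - {"ax": 0,"ay": 0,"az": 0,"dx": 3.8,"dy": 2.7,"dz": 10,"hand": 40}
    - {"ax": 0,"ay": 0,"az": 0,"dx": 0,"dy": 0,"dz": 15,"hand": 40}
    - {"ax": 0,"ay": 0,"az": 0,"dx": 0,"dy": 0,"dz": 15,"hand": 40}
    - {"ax": 0,"ay": 0,"az": 0,"dx": 0,"dy": 0,"dz": 10,"hand": 40}
    - {"ax": 0,"ay": 0,"az": 0,"dx": 0,"dy": 0,"dz": 5,"hand": 40}
    - {"ax": 0,"ay": 0,"az": 0,"dx": 0,"dy": 0,"dz": 0,"hand": 40}
    - {"ax": 0,"ay": 0,"az": 0,"dx": 0,"dy": 0,"dz": 0,"hand": 40}

```text
time: 20.02
eef_pos: [505.6, 134.6, 154.2]
tool_rot: [-0.249, 2.607, 0.064]
contact_force: [-0.6, 0.8, -0.3]
grip_width: 41.4
```

```bash
python3 - <<'E'
from h import *
from scipy.optimize import least_squares
go(U+20*ZB,np.pi/6);bl()
t=snap('top'); zt=(RB.T@(status.read_state()['eef_pos']-U))[2]; q=disc(t,zt+11.5)
c=[]
for k in np.arange(q[:,1].min()+1,q[:,1].max(),3):
    w=q[abs(q[:,1]-k)<2]; c.append([w[:,0].max(),k])
c=np.array(c); f=least_squares(lambda v:np.hypot(c[:,0]-v[0],c[:,1]-v[1])-21.5,[2,0],loss='soft_l1'); print('disc',f.x.round(1),c.round(0).tolist())
E
```

```text
t 20.02 pos [505.6 134.6 154.2] delta(tool) [-0.5 -0.9 -3.3] rot [-0.002  0.     0.001] F [-0.6  0.8 -0.3] T [-0.12  0.55  0.04] w 41.4
TCP in barrel [-0.5  0.8 16.6] F barrel [-0.5  0.9 -0.1] T [0.01 0.57 0.04]
top 117 plane slopes [ 0.006 -0.032] rms 1.92 mean [ 3.6  0.8 26.9] x [-12.2  19.8] y [-16.8  18.6] px [200.5 192. ]
disc [-2.4  0.8] [[8.0, -17.0], [9.0, -14.0], [17.0, -11.0], [17.0, -8.0], [20.0, -5.0], [19.0, -2.0], [19.0, 1.0], [21.0, 4.0], [19.0, 7.0], [17.0, 10.0], [13.0, 13.0], [11.0, 16.0]]
```

Disc 2 lines up with where disc 1 went in (−2.4 against −2.6 in x) and is square, so I'll lower it.

>>> apply_moves:
  deltas:
    - {"ax": 0,"ay": 0,"az": 0,"dx": 0,"dy": -0.5,"dz": 2,"hand": 40}
    - {"ax": 0,"ay": 0,"az": 0,"dx": 0,"dy": 0,"dz": 2,"hand": 40}
    - {"ax": 0,"ay": 0,"az": 0,"dx": 0,"dy": 0,"dz": 2,"hand": 40}
    - {"ax": 0,"ay": 0,"az": 0,"dx": 0,"dy": 0,"dz": 2,"hand": 40}
    - {"ax": 0,"ay": 0,"az": 0,"dx": 0,"dy": 0,"dz": 2,"hand": 40}
    - {"ax": 0,"ay": 0,"az": 0,"dx": 0,"dy": 0,"dz": 2,"hand": 40}
    - {"ax": 0,"ay": 0,"az": 0,"dx": 0,"dy": 0,"dz": 0,"hand": 40}

```text
time: 20.65
eef_pos: [510.9, 135.1, 143.3]
tool_rot: [-0.249, 2.607, 0.064]
contact_force: [-0.3, -0.4, -1.2]
grip_width: 41.2
```

>>> apply_moves:
  deltas:
    - {"ax": 0,"ay": 0,"az": 0,"dx": 0,"dy": 0,"dz": 2,"hand": 40}
    - {"ax": 0,"ay": 0,"az": 0,"dx": 0,"dy": 0,"dz": 2,"hand": 40}
    - {"ax": 0,"ay": 0,"az": 0,"dx": 0,"dy": 0,"dz": 2,"hand": 40}
    - {"ax": 0,"ay": 0,"az": 0,"dx": 0,"dy": 0,"dz": 0,"hand": 40}

```text
time: 20.98
eef_pos: [513.9, 135.7, 138.1]
tool_rot: [-0.249, 2.607, 0.064]
contact_force: [0.0, 0.1, -1.4]
grip_width: 41.6
```

```bash
python3 -c "
from h import *
bl()"
```

```text
TCP in barrel [-1.3  0.4 -1.4] F barrel [-0.7  0.1 -1.3] T [-0.03  0.6  -0.02]
```

>>> apply_moves:
  deltas:
    - {"ax": 0,"ay": 0,"az": 0,"dx": -1,"dy": 0,"dz": 2,"hand": 40}
    - {"ax": 0,"ay": 0,"az": 0,"dx": 0,"dy": 0,"dz": 2,"hand": 40}
    - {"ax": 0,"ay": 0,"az": 0,"dx": 0,"dy": 0,"dz": 2,"hand": 40}
    - {"ax": 0,"ay": 0,"az": 0,"dx": 0,"dy": 0,"dz": 2,"hand": 40}
    - {"ax": 0,"ay": 0,"az": 0,"dx": 0,"dy": 0,"dz": 2,"hand": 40}
    - {"ax": 0,"ay": 0,"az": 0,"dx": 0,"dy": 0,"dz": 2,"hand": 40}
    - {"ax": 0,"ay": 0,"az": 0,"dx": 0,"dy": 0,"dz": 0,"hand": 40}

```text
time: 21.57
eef_pos: [520.6, 137.0, 128.2]
tool_rot: [-0.249, 2.607, 0.064]
contact_force: [-0.6, 0.4, -1.2]
grip_width: 41.8
```

```bash
python3 -c "
from h import *
bl()"
```

```text
TCP in barrel [ -0.4   0.4 -13.4] F barrel [-1.   0.5 -0.8] T [ 0.02  0.6  -0.09]
```

>>> apply_moves:
  deltas:
    - {"ax": 0,"ay": 0,"az": 0,"dx": 0,"dy": 0,"dz": 1,"hand": 40}
    - {"ax": 0,"ay": 0,"az": 0,"dx": 0,"dy": 0,"dz": 1,"hand": 40}
    - {"ax": 0,"ay": 0,"az": 0,"dx": 0,"dy": 0,"dz": 0,"hand": 40}

```text
time: 21.82
eef_pos: [521.6, 137.2, 126.8]
tool_rot: [-0.249, 2.606, 0.064]
contact_force: [-0.4, 0.0, -0.6]
grip_width: 42.0
```

>>> apply_moves:
  deltas:
    - {"ax": 0,"ay": 0,"az": 0,"dx": 0,"dy": 0,"dz": 1,"hand": 40}
    - {"ax": 0,"ay": 0,"az": 0,"dx": 0,"dy": 0,"dz": 1,"hand": 40}
    - {"ax": 0,"ay": 0,"az": 0,"dx": 0,"dy": 0,"dz": 0,"hand": 40}

```text
time: 22.07
eef_pos: [522.6, 137.4, 125.1]
tool_rot: [-0.249, 2.606, 0.064]
contact_force: [0.7, -0.1, -1.4]
grip_width: 41.6
```

```bash
python3 -c "
from h import *
bl()"
```

```text
TCP in barrel [ -0.1   0.4 -17.2] F barrel [-0.1 -0.2 -1.6] T [-0.09  0.61  0.05]
```

>>> apply_moves:
  deltas:
    - {"ax": 0,"ay": 0,"az": 0,"dx": 0,"dy": 0,"dz": 1,"hand": 40}
    - {"ax": 0,"ay": 0,"az": 0,"dx": 0,"dy": 0,"dz": 1,"hand": 40}
    - {"ax": 0,"ay": 0,"az": 0,"dx": 0,"dy": 0,"dz": 0,"hand": 40}

```text
time: 22.32
eef_pos: [523.6, 137.5, 123.3]
tool_rot: [-0.249, 2.606, 0.064]
contact_force: [0.6, -0.6, -0.9]
grip_width: 41.8
```

>>> apply_moves:
  deltas:
    - {"ax": 0,"ay": 0,"az": 0,"dx": 0,"dy": 0,"dz": 1,"hand": 40}
    - {"ax": 0,"ay": 0,"az": 0,"dx": 0,"dy": 0,"dz": 0,"hand": 40}

```text
time: 22.48
eef_pos: [524.1, 137.7, 122.6]
tool_rot: [-0.249, 2.606, 0.064]
contact_force: [-0.7, -0.1, 0.1]
grip_width: 41.9
```

>>> apply_moves:
  deltas:
    - {"ax": 0,"ay": 0,"az": 0,"dx": 0,"dy": 0,"dz": 1,"hand": 40}
    - {"ax": 0,"ay": 0,"az": 0,"dx": 0,"dy": 0,"dz": 0,"hand": 40}

```text
time: 22.65
eef_pos: [524.2, 137.7, 122.5]
tool_rot: [-0.249, 2.605, 0.064]
contact_force: [-12.2, -2.6, 12.7]
grip_width: 41.9
```

```bash
python3 -c "
from h import *
bl()"
```

```text
TCP in barrel [  0.    0.4 -20.2] F barrel [-4.4 -0.3 17.3] T [ 0.06  1.28 -0.03]
```

Contact at −20.2, exactly as predicted. Ease and release.

>>> apply_moves:
  deltas:
    - {"ax": 0,"ay": 0,"az": 0,"dx": 0,"dy": 0,"dz": -0.8,"hand": 40}
    - {"ax": 0,"ay": 0,"az": 0,"dx": 0,"dy": 0,"dz": 0,"hand": 40}
    - {"ax": 0,"ay": 0,"az": 0,"dx": 0,"dy": 0,"dz": 0,"hand": 43}
    - {"ax": 0,"ay": 0,"az": 0,"dx": 0,"dy": 0,"dz": 0,"hand": 44}
    - {"ax": 0,"ay": 0,"az": 0,"dx": 0,"dy": 0,"dz": 0,"hand": 45}
    - {"ax": 0,"ay": 0,"az": 0,"dx": 0,"dy": 0,"dz": 0,"hand": 46}
    - {"ax": 0,"ay": 0,"az": 0,"dx": 0,"dy": 0,"dz": 0,"hand": 48}
    - {"ax": 0,"ay": 0,"az": 0,"dx": 0,"dy": 0,"dz": 0,"hand": 54}
    - {"ax": 0,"ay": 0,"az": 0,"dx": 0,"dy": 0,"dz": 0,"hand": 54}
  grip_force: 20

```text
time: 23.4
eef_pos: [524.3, 137.7, 122.5]
tool_rot: [-0.249, 2.606, 0.064]
contact_force: [-0.4, 0.6, -0.6]
grip_width: 53.8
```

>>> apply_moves:
  deltas:
    - {"ax": 0,"ay": 0,"az": 0,"dx": 0,"dy": 0,"dz": -4,"hand": 54}
    - {"ax": 0,"ay": 0,"az": 0,"dx": 0,"dy": 0,"dz": -10,"hand": 54}
    - {"ax": 0,"ay": 0,"az": 0,"dx": 0,"dy": 0,"dz": -15,"hand": 54}
    - {"ax": 0,"ay": 0,"az": 0,"dx": 0,"dy": 0,"dz": -20,"hand": 54}
    - {"ax": 0,"ay": 0,"az": 0,"dx": 0,"dy": 0,"dz": -20,"hand": 54}
    - {"ax": 0,"ay": 0,"az": 0,"dx": 0,"dy": 0,"dz": -20,"hand": 54}
    - {"ax": 0,"ay": 0,"az": 0,"dx": 0,"dy": 0,"dz": -20,"hand": 54}
    - {"ax": 0,"ay": 0,"az": 0,"dx": 0,"dy": 0,"dz": -20,"hand": 54}
    - {"ax": 0,"ay": 0,"az": 0,"dx": 0,"dy": 0,"dz": 0,"hand": 54}
    - {"ax": 0,"ay": 0,"az": 0,"dx": 0,"dy": 0,"dz": 0,"hand": 54}

```text
time: 24.23
eef_pos: [460.8, 125.7, 235.3]
tool_rot: [-0.248, 2.603, 0.064]
contact_force: [0.3, 0.5, -0.1]
grip_width: 54.0
```

```bash
python3 - <<'E'
from h import *
bl()
t=snap('top');s=snap('side')
for q in(t,s):
    L=seg(q,0); m=(np.hypot(L[...,0],L[...,1])<16)&(abs(L[...,2]+10)<9); p=L[m]; 
    if len(p)>5: A=np.c_[p[:,:2],np.ones(len(p))];print(q['n'],len(p),np.linalg.lstsq(A,p[:,2],rcond=None)[0].round(3),np.median(p[:,2]).round(1))
a=cv2.resize(s['img'][140:190,225:275],(400,400),interpolation=cv2.INTER_CUBIC);b=cv2.resize(t['img'][160:210,180:230],(400,400),interpolation=cv2.INTER_CUBIC)
save(np.hstack([a,b]),'pics/b4.png')
for n,(u,v) in dict(B=(347,164),D=(353,208)).items():
    w=pts(t)[v-12:v+13,u-12:u+13].reshape(-1,3); print(n,w[(w[:,2]>7)&(w[:,2]<18)].mean(0).round(1))
E
```

```text
TCP in barrel [  0.5   0.6 109.7] F barrel [ 0.3  0.4 -0.2] T [-0.01  0.45 -0.03]
top 93 [-0.016  0.01  -9.578] -9.6
side 44 [ -0.079  -0.044 -10.143] -9.9
B [ 609.5 -303.7   11.1]
D [ 469.6 -315.2   11.4]
```

View pics/b4.png

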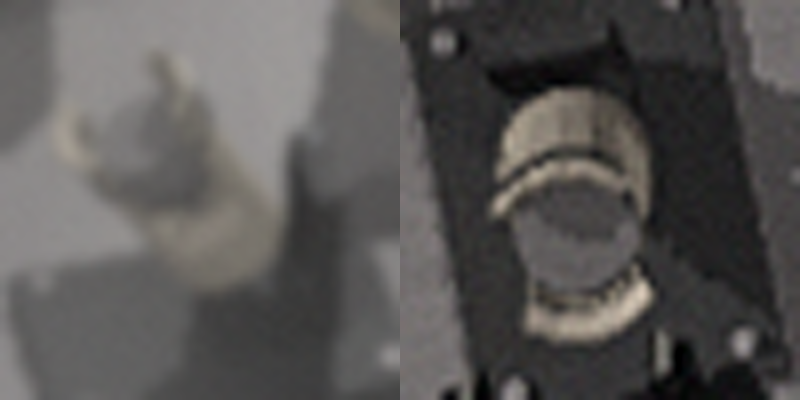

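The second disc lies flat: disc face at (575,235) in the right crop, below one inner ring still visible at (590,300). Its top is at −9.6 to −9.9, mid-band, and the gripper is clear of it. Handing in.

```bash
python3 -c "
from h import *
print(status.read_state()['qvel'].round(3)); print(robot.finish_job())"
```

```text
[ 0.002  0.016 -0.008 -0.    -0.     0.002]
the job is handed in; nothing more can be done
None
```

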